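Pack the sauce pots, snap the box shut and set its day drum

TASK

Pack all the navy-blue sauce pots into the white food box, each standing upright on its floor, and leave everything else on the counter where it is. Then close the box's lid fully and press down its four orange snap tabs one after another until every one has clicked home. Last of all press the green step button, letting it come up again each time, until the day drum shows its red facet uppermost, between the yellow pointers.

Things in the scene. Friction and masses are not known exactly. Their poses are not given: they have to be found in the camera images.
- prep_box: white food box, fixed, 122 (x) by 214 (y) mm outside, 48 high, walls and floor 4; inside 114 x 206: 3 pots fit in a row along y. Origin: centre of its underside; x to its back, y to its hinge end (robot's left); turned by -0.15 to 0.05 rad. At its right end (y -107 to -191) a grey housing 92 x 84 mm, 58 high; on it the drum's framed clear pane (y -111 to -151, top at 67), then the button
- lid (a joint): lid angle, rad: 0 closed, starts open at 1.8 to 1.95 (past upright, leaning away), stop 2.05. Stiff friction hinge (0.5 N m): stays where left, must be pushed all the way down. Hinge line along the box's x through box frame (0, 105, 50) mm. Blue frame, clear middle, 126 wide, 208 mm long from the hinge, 6 thick; closed, its upper face is 54 mm above the counter
- day_drum (a joint): turn of the seven-facet day drum, rad; each full press of the button adds one facet (0.898), without end, and it clicks to whole multiples of 0.898. At k x 0.898 the white facet with k black dots (1 to 6) is uppermost; at 0 and every 6.283 the red facet with seven white dots. Starts with 1 to 4 dots up. Cannot be turned back; if red is passed, go on round
- red_mark (a point): middle of the drum's red facet, 22 mm from the drum's axis (the axis lies along the box's y, 39 mm above the counter)
- drum_window (a point): where the middle of the uppermost facet stands, between the two yellow pointers of the drum's window, 61 mm above the counter
- step_button_top (a point): centre of the top of the green step button, 29 mm across, 76 mm above the counter when up; right of the window, box frame (0, -170) mm. It must be pushed 12 mm down to its stop (5 to 6 N on the way) and let up again fully for each step
- step_button (a joint): how far the step button is pressed, m: 0 up, 0.012 fully down; springs back
- tab_front_left (a joint): how far this snap tab is pressed, m: 0 up (open), 0.007 down and engaged. It takes about 5 to 6 N, then snaps over by itself half-way and stays down
- tab_front_left_top (a point): press point on the top of the orange snap tab on the lid, front left, box frame (-45, 50) mm with the lid closed; pad 30 (x) by 32 mm, from here 9 mm inward and 21 mm outward, its top 64 mm above the counter when up, 57 mm when engaged
- tab_front_right (a joint): how far this snap tab is pressed, m: 0 up (open), 0.007 down and engaged. It takes about 5 to 6 N, then snaps over by itself half-way and stays down
- tab_front_right_top (a point): press point on the top of the orange snap tab on the lid, front right, box frame (-45, -60) mm with the lid closed; pad 30 (x) by 32 mm, from here 9 mm inward and 21 mm outward, its top 64 mm above the counter when up, 57 mm when engaged
- tab_back_left (a joint): how far this snap tab is pressed, m: 0 up (open), 0.007 down and engaged. It takes about 5 to 6 N, then snaps over by itself half-way and stays down
- tab_back_left_top (a point): press point on the top of the orange snap tab on the lid, back left, box frame (45, 50) mm with the lid closed; pad 30 (x) by 32 mm, from here 9 mm inward and 21 mm outward, its top 64 mm above the counter when up, 57 mm when engaged
- tab_back_right (a joint): how far this snap tab is pressed, m: 0 up (open), 0.007 down and engaged. It takes about 5 to 6 N, then snaps over by itself half-way and stays down
- tab_back_right_top (a point): press point on the top of the orange snap tab on the lid, back right, box frame (45, -60) mm with the lid closed; pad 30 (x) by 32 mm, from here 9 mm inward and 21 mm outward, its top 64 mm above the counter when up, 57 mm when engaged
- sauce_pot_1: round navy-blue ceramic pot filled with red sauce, 58 mm across at the rim, tapering to 52 at the foot, 34 mm high, about 0.12 kg; origin: centre of its underside, z up. Two or three of the four such pots are there
- sauce_pot_2: round navy-blue ceramic pot filled with red sauce, 58 mm across at the rim, tapering to 52 at the foot, 34 mm high, about 0.12 kg; origin: centre of its underside, z up. Two or three of the four such pots are there
- sauce_pot_3: round navy-blue ceramic pot filled with red sauce, 58 mm across at the rim, tapering to 52 at the foot, 34 mm high, about 0.12 kg; origin: centre of its underside, z up. Two or three of the four such pots are there
- sauce_pot_4: round navy-blue ceramic pot filled with red sauce, 58 mm across at the rim, tapering to 52 at the foot, 34 mm high, about 0.12 kg; origin: centre of its underside, z up. Two or three of the four such pots are there
- salt_pot: round white pot of salt, 70 mm across, 42 mm high, standing among the navy ones; not to be packed. Origin: centre of its underside
- sneeze_guard: fixed upright glass screen behind the work, along y: 8 mm thick, 0.21 m high, its face at x = 0.60 (right end) to 0.61 m (left); the front of its 46 mm high base at x = 0.57 to 0.58. Nothing behind it is needed; keep the gripper clear of it
- bell: chrome service bell, 84 mm across, 59 mm high, a bystander; origin: centre of its underside
- spice_jar: glass spice jar with green lid, 46 mm across, 106 mm high, a bystander; origin: centre of its underside
- teaspoon: steel teaspoon, 130 mm long, lying near the front edge, a bystander; origin: centre of its underside

How it is judged:
By the outcome, as a careful person would: the job done as asked, in the order asked, and still so for the second after the job is handed in, with the robot touching nothing.
Of sauce_pot_1, sauce_pot_2, sauce_pot_3, sauce_pot_4 only 2 to 3 are there at a start; the rules pass over those that are not, and their reading is None.
At some moment in a run one of sauce_pot_1, sauce_pot_2, sauce_pot_3, sauce_pot_4 may be knocked a few centimetres aside while the robot is not near it.
Once in a run the grip may slacken for a moment while it holds something.
It also fails if it takes over 192 s, if anything falls off the work surface, if the arm or the gripper's body presses on something with over 40 N, if the wrist force passes 120 N, or if a joint passes its speed limit or range.

ROBOT

A 6-joint arm with a two-finger parallel gripper is mounted at the origin on a cart in front of the work surface, level with it; the furniture and walls round the work are solid. World frame = base frame: x ahead of the robot, y to its left, z up, the work surface at z = 0. Lengths are in m, angles in rad, forces in N, time in s.
With the tool pointing down it reaches from about 0.375 to 0.975 m from the base axis. Payload 3.8 kg.
Tool frame: the origin (TCP) lies on the mounting face of the last link; the fingertips stand 173 mm ahead of it and the grasp point (between the pads) lies 155 mm ahead of it (bot.hold_point_z is the distance from the TCP to the grasp point, in m); z points along the fingers, y is the line along which they close (so a half turn about z gives the same grasp; the last joint's range is limited). The gripper opens to 85 mm and grips with 20 to 120 N. Pads are 22 mm wide; open, the fingers measure 114 mm over their backs; the gripper's body (76 mm by 85 mm) begins 54 mm behind the grasp point. The pads swing forward as they close: fully open they stand 13 mm farther back than shut.
Start: joints at [-1.381, 0.264, 1.604, -0, 1.274, -0.037], TCP at [0.152, -0.658, 0.405] pointing down, gripper open.
Joint ranges: [-2.63, 2.63], [-0.94, 2.18], [0.31, 2.57], [-1.31, 4.45], [0, 2.66], [-2.55, 2.55]. Speed limits (rad/s): [2.57, 2.57, 3.14, 3.14, 3.14, 3.14].

INTERFACE

Orientations are given as a rotation vector (axis times angle).
In Python, from workcell import bot, optics gives the robot as it stands.
- The arm moves only by the shell command python3 -m jog 'ROWS' [OPENING] [FORCE]. ROWS is JSON, a list of rows, each an object of numbers: "dx", "dy", "dz": the shift along the tool's x, y, z in mm; "ax", "ay", "az": the turn, a rotation vector about the tool's x, y, z in degrees. A call has 1 to 20 rows; each row shifts and turns the commanded pose from where the row before left it, along the tool's axes as they then stand; what a row does not reach is not made up. A row lasts 1/12 s, in which the tool goes at most 41.7 mm and 7.16 degrees, less where a joint would pass 70% of its speed; a pose out of reach is approached as far as the arm can. A call with a gripper value outside its range is refused whole. OPENING is the opening, from 0 (shut) to 1 (fully open), set as the call begins (- or left out, the last holds). The fingers move at their own pace and stop on an object; FORCE is the grip in N (left out, the last holds). Time passes only in rows, so rows that do not move let the fingers close. It gives the time, the measured TCP pose, the force, the opening and the grip force at its end, in the units of the state.
- bot.read_state(): the state, without advancing time (a new reading comes with each control period).
- optics.read_camera(name): name is "side" or "top"; returns a dict with "img" (420x560x3 uint8, red, green, blue), "vertical_fov" (degrees; the focal length in pixels is half the picture's height over the tangent of half this angle, whatever the lens; pixels are square), "cx", "cy" (the principal point, pixels), "R" (3x3) and "t" (3): a world point X has camera coordinates R X + t. Camera axes: x right, y down, z forward; pixel columns grow to the right and rows downward; lengths in m; the calibration is good to about 2 mm. A picture is of the moment at which its call begins. There is no depth.
- bot.finish_job(): hands the job in; it is judged then, once.
The state is a dict: "time": time; "q": joint angles; "joint_vel": joint speeds; "joint_torque": joint torques, N m; "tool_pos": TCP position; "tcp_rot": TCP orientation; "wrist_force": force on the tool from outside, world axes, zero at the start; "torque": the same for the moment, N m; "width": opening from 0.0 (shut) to 1.0 (fully open); "grip_force": force on a finger pad.
Only numpy, scipy, OpenCV 4.12 (cv2) and the standard library are available. Lean on these libraries where they do the work, as an engineer would, in place of code of your own. Each camera call takes 0.05 s, during which the arm holds its last target. There are 200 camera calls.

## Working session

There is one attempt and no reset: what is moved stays moved. The work goes in short steps, Python scripts to look and compute and a shell command to move; the robot and the scene stay as the last step left them, time stands still between calls to the robot, and variables do not carry over. Pictures are saved under pics/ and viewed, at most 14 in all, crops included, and the job is handed in when it is done.

```bash
ls; mkdir -p pics
python3 - <<'E'
from workcell import bot, optics
import cv2
for n in("top","side"):
    c=optics.read_camera(n); cv2.imwrite(f"pics/{n}0.png",cv2.resize(c["img"][:,:,::-1],(784,588),interpolation=cv2.INTER_CUBIC)); print(n,c["vertical_fov"],c["cx"],c["cy"],c["R"],c["t"])
s=bot.read_state();print(s)
E
```

```text
pics
top 57.18584794972048 280.09855080112055 208.42701278104033 [[-0.02723029 -0.99959725  0.00799003]
 [-0.9919563   0.02603198 -0.1238751 ]
 [ 0.12361722 -0.01129891 -0.99226565]] [-0.07570803  0.5059815   1.1736391 ]
side 43.40685406659274 272.7866712789443 212.63649411005116 [[-0.92655308 -0.37612094 -0.00569444]
 [-0.19462735  0.4922982  -0.84838828]
 [ 0.32189996 -0.78496849 -0.52934383]] [0.44335771 0.21393108 1.86192135]
{'time': 0.1, 'q': array([-1.38088713e+00,  2.64672097e-01,  1.60528242e+00,  1.55228774e-06,
        1.27371318e+00, -3.69097403e-02]), 'joint_vel': array([ 0.0014175 , -0.00071984, -0.00156476,  0.00076797,  0.00078475,
        0.00164848]), 'joint_torque': array([ 7.62227464e-04, -5.16704786e+01, -3.68591166e+01, -2.07131609e-05,
        6.21799220e-03,  1.43617956e-05]), 'tool_pos': array([ 0.15172367, -0.65739157,  0.40346573]), 'tcp_rot': array([-3.11935545e+00, -3.55288238e-01,  2.46618699e-04]), 'wrist_force': array([-0.35296305,  0.22980413, -0.82723892]), 'torque': array([ 0.0020067 ,  0.04075145, -0.06348045]), 'grip_force': 0.0, 'width': 0.9987496270567809}
```

View pics/top0.png

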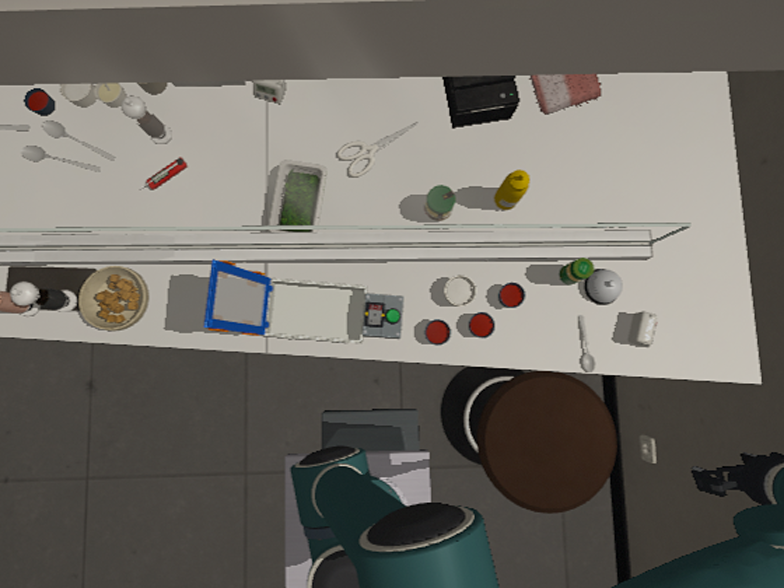

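View pics/side0.png

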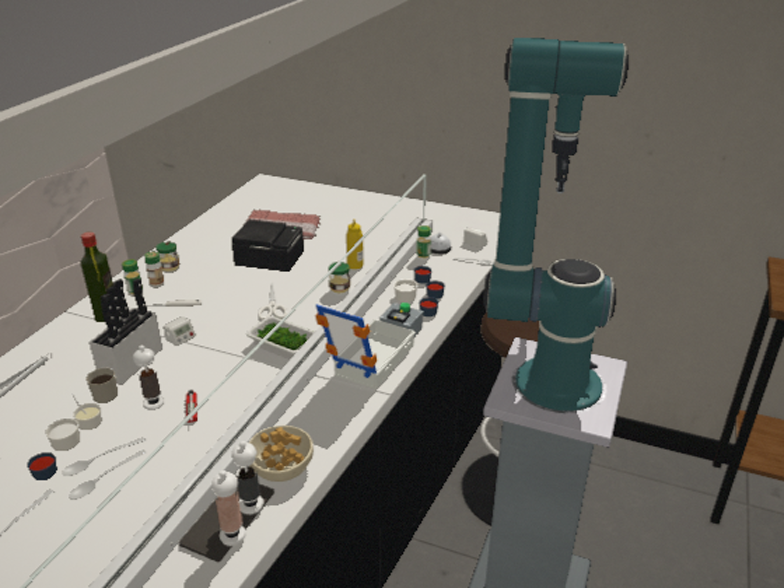

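Top view: three navy pots at about (437,332), (481,325), (511,295) in the 1.4× picture; the white salt pot at (458,291); the box at about (268–365, 280–342); the button at (394,316). I'll enlarge this.

```bash
cat > h.py <<'E'
from workcell import bot, optics
import cv2, numpy as np
from scipy.spatial.transform import Rotation as Ro
def cam(n):
    c=optics.read_camera(n); c["f"]=210/np.tan(np.radians(c["vertical_fov"]/2)); return c
def w(c,u,v,z):
    d=c["R"].T@np.array([(u-c["cx"])/c["f"],(v-c["cy"])/c["f"],1]); o=-c["R"].T@c["t"]
    return o+d*(z-o[2])/d[2]
def px(c,X):
    p=c["R"]@np.array(X)+c["t"]; return c["f"]*p[:2]/p[2]+[c["cx"],c["cy"]]
def crop(c,x0,y0,x1,y1,k,name):
    im=c["img"][y0:y1,x0:x1,::-1]; cv2.imwrite("pics/"+name,cv2.resize(im,None,fx=k,fy=k,interpolation=cv2.INTER_CUBIC))
def st():
    s=bot.read_state(); R=Ro.from_rotvec(s["tcp_rot"]).as_matrix()
    print("t",s["time"],"tcp",s["tool_pos"].round(4),"F",s["wrist_force"].round(1),"w",round(s["width"],3),"g",round(s["grip_force"],1),"yax",R[:,1].round(3),"z",R[:,2].round(3)); return s,R
E
python3 - <<'E'
from h import *
c=cam("top"); crop(c,140,180,300,255,5,"box.png"); crop(c,290,180,450,270,5,"pots.png")
E
```

```text
(no output)
```

View pics/box.png

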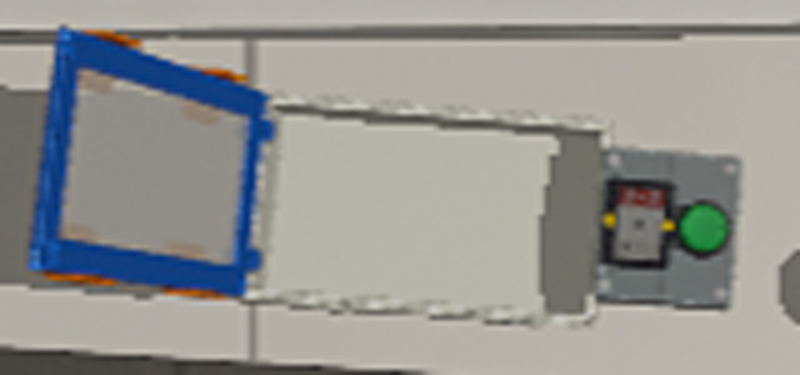

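View pics/pots.png

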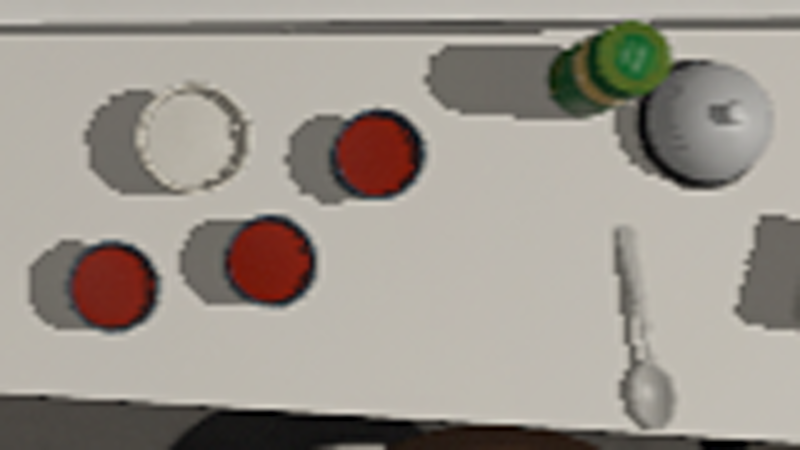

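Crop positions: pots A (113,286), B (271,260), C (378,154); salt (193,138), bell (705,122). The button is at (703,228), housing corners at (613,148), (740,158), (732,308), and box rim corners at (605,125), (597,318), (272,97), (250,298).

Run:
```python
from h import *
c=cam("top")
f=lambda x,y,z,x0=290:(w(c,x0+(x+.5)/5-.5,180+(y+.5)/5-.5,z)*1000).round(1)
P={k:f(x,y,z) for k,x,y,z in[("A",113,286,.034),("B",271,260,.034),("C",378,154,.034),("salt",193,138,.042),("bell",705,122,.03),("jar",631,59,.106)]}
print(P)
for y in [(158,285),(68,285)]: print("Awidth",f(*y,.034))
pts=[("hBL",613,148,.058),("hBR",740,158,.058),("hFR",732,308,.058),("hFL",602,303,.058),("rBR",605,125,.048),("rFR",597,318,.048),("rBL",272,97,.048),("rFL",250,298,.048),("btn",703,228,.076),("pL",610,219,.067),("pR",669,226,.067)]
W={n:f(x,y,z,140) for n,x,y,z in pts}
for n in W: print(n,W[n])
loc={"hBL":(46,-107),"hBR":(46,-191),"hFR":(-46,-191),"rBR":(61,-107),"rFR":(-61,-107),"rBL":(61,107),"rFL":(-61,107),"btn":(0,-170)}
a=np.array([loc[n] for n in loc],float);b=np.array([W[n][:2] for n in loc])
am,bm=a.mean(0),b.mean(0)
H=(a-am).T@(b-bm); th=np.arctan2(H[0,1]-H[1,0],H[0,0]+H[1,1]); R=np.array([[np.cos(th),-np.sin(th)],[np.sin(th),np.cos(th)]])
t=bm-R@am; print("box",t,th); 
for n in loc: print(n,(R@np.array(loc[n])+t-W[n][:2]).round(1))
# button edges
print([f(x,228,.076,140) for x in(677,730)])
```

```text
{'A': array([ 412.4, -186.1,   34. ]), 'B': array([ 425.9, -284.9,   34. ]), 'C': array([ 490.3, -355. ,   34. ]), 'salt': array([ 502.4, -238.6,   42. ]), 'bell': array([ 505.6, -563.2,   30. ]), 'jar': array([ 534.8, -491.2,  106. ])}
Awidth [ 412.3 -214.    34. ]
Awidth [ 413.8 -158.3   34. ]
hBL [499.6 -34.1  58. ]
hBR [ 491.4 -111.6   58. ]
hFR [ 400.1 -104.1   58. ]
hFL [405.2 -25.4  58. ]
rBR [515.2 -29.1  48. ]
rFR [396.6 -21.8  48. ]
rBL [538.1 176.1  48. ]
rFL [414.4 189.5  48. ]
btn [447.6 -87.6  76. ]
pL [455.3 -31.7  67. ]
pR [450.1 -67.2  67. ]
box [465.54869011  79.69464226] -0.10207410994973357
hBL [0.8 2.7]
hBR [ 0.4 -3.4]
hFR [ 0.2 -1.5]
rBR [ 0.1 -3.9]
rFR [-2.6  1.3]
rBL [-1.   3.8]
rFL [1.4 2.9]
btn [ 0.6 -1.8]
[array([448. , -72.1,  76. ]), array([ 447.2, -103.8,   76. ])]
```

```bash
cat >> h.py <<'E'
B=np.array([465.5,80.3]); TH=-0.102
RB=np.array([[np.cos(TH),-np.sin(TH)],[np.sin(TH),np.cos(TH)]])
def b2w(x,y): return B+RB@[x,y]
def go(x,y,z):  # world mm TCP target -> tool shift mm
    s,R=st(); d=R.T@(np.array([x,y,z])-s["tool_pos"]*1000); print("need dx dy dz",d.round(1))
    yaw=np.degrees(np.arctan2(R[1,1],R[0,1])); print("az needed",round(yaw-np.degrees(TH),2)); return d
E
python3 -m jog '[{"az":-7.1},{"az":-7.1},{"az":-7.1},{"az":-7.1},{"az":-7.1},{"az":-7.1},{"az":-7.1},{"az":-7.1},{"az":-7.1},{"az":-7.1},{}]' 0.85
python3 - <<'E'
from h import *
print(bot.hold_point_z); go(412.4,-186.1,300)
E
```

```text
0.1547
t 0.2 tcp [ 0.1517 -0.6575  0.4038] F [ 0.7 -1.1  0.6] w 0.999 g 0.0 yax [ 0.225 -0.974 -0.001] z [-0.     0.001 -1.   ]
need dx dy dz [ 360.  -400.6  104.4]
az needed -71.16invalid input
```

```bash
python3 -m jog '[{"az":-7.1},{"az":-7.1},{"az":-7.1},{"az":-7.1},{"az":-7.1},{"az":-7.1},{"az":-7.1},{"az":-7.1},{"az":-7.1},{"az":-7.1},{"dz":0}]' 0.85
python3 - <<'E'
from h import *
go(412.4,-186.1,300)
E
```

```text
t 0.2 tcp [ 0.1517 -0.6575  0.4038] F [ 0.7 -1.1  0.6] w 0.999 g 0.0 yax [ 0.225 -0.974 -0.001] z [-0.     0.001 -1.   ]
need dx dy dz [ 360.  -400.6  104.4]
az needed -71.16invalid input
```

```bash
python3 -m jog '[{"dx":0,"dy":0,"dz":0,"ax":0,"ay":0,"az":-7.1}]'; echo; python3 -m jog '[{"az":-7.1}]' 0.85; echo;  python3 -m jog '[{"az":-7.1}]' 0.85 40; echo; python3 -m jog '[{"dx":0.0,"dy":0.0,"dz":0.0,"ax":0.0,"ay":0.0,"az":-7.1}]' 0.85 40
```

```text
time: 0.28
tool_pos: [0.1518, -0.6576, 0.4041]
tcp_rot: [-3.092, -0.549, 0.0]
wrist_force: [-0.2, -0.6, -0.1]
width: 1.001
grip_force: 0.0



time: 0.37
tool_pos: [0.1518, -0.6576, 0.4043]
tcp_rot: [-3.051, -0.747, -0.0]
wrist_force: [0.4, -0.6, -0.3]
width: 0.884
grip_force: 0.0invalid input
invalid input
```

```bash
python3 -m jog '[{"dx":0,"dy":0,"dz":0,"ax":0,"ay":0,"az":-7.1},{"dx":0,"dy":0,"dz":0,"ax":0,"ay":0,"az":-7.1},{"dx":0,"dy":0,"dz":0,"ax":0,"ay":0,"az":-7.1},{"dx":0,"dy":0,"dz":0,"ax":0,"ay":0,"az":-7.1},{"dx":0,"dy":0,"dz":0,"ax":0,"ay":0,"az":-7.1},{"dx":0,"dy":0,"dz":0,"ax":0,"ay":0,"az":-7.1},{"dx":0,"dy":0,"dz":0,"ax":0,"ay":0,"az":-7.1},{"dx":0,"dy":0,"dz":0,"ax":0,"ay":0,"az":-7.1},{"dx":0,"dy":0,"dz":0,"ax":0,"ay":0,"az":0}]' 0.85 40
python3 - <<'E'
from h import *
go(412.4,-186.1,300)
E
```

```text
time: 1.12
tool_pos: [0.1518, -0.6576, 0.4043]
tcp_rot: [-2.331, -2.105, -0.001]
wrist_force: [0.6, 0.6, 0.9]
width: 0.851
grip_force: 0.0
t 1.1167 tcp [ 0.1518 -0.6576  0.4043] F [0.6 0.6 0.9] w 0.851 g 0.0 yax [ 0.995 -0.102 -0.   ] z [-0.     0.001 -1.   ]
need dx dy dz [495.5 211.4 104.6]
az needed 0.02
```

```bash
python3 -m jog '[{"dx":33,"dy":14.1,"dz":7,"ax":0,"ay":0,"az":0},{"dx":33,"dy":14.1,"dz":7,"ax":0,"ay":0,"az":0},{"dx":33,"dy":14.1,"dz":7,"ax":0,"ay":0,"az":0},{"dx":33,"dy":14.1,"dz":7,"ax":0,"ay":0,"az":0},{"dx":33,"dy":14.1,"dz":7,"ax":0,"ay":0,"az":0},{"dx":33,"dy":14.1,"dz":7,"ax":0,"ay":0,"az":0},{"dx":33,"dy":14.1,"dz":7,"ax":0,"ay":0,"az":0},{"dx":33,"dy":14.1,"dz":7,"ax":0,"ay":0,"az":0},{"dx":33,"dy":14.1,"dz":7,"ax":0,"ay":0,"az":0},{"dx":33,"dy":14.1,"dz":7,"ax":0,"ay":0,"az":0},{"dx":33,"dy":14.1,"dz":7,"ax":0,"ay":0,"az":0},{"dx":33,"dy":14.1,"dz":7,"ax":0,"ay":0,"az":0},{"dx":33,"dy":14.1,"dz":7,"ax":0,"ay":0,"az":0},{"dx":33,"dy":14.1,"dz":7,"ax":0,"ay":0,"az":0},{"dx":33,"dy":14.1,"dz":7,"ax":0,"ay":0,"az":0},{"dx":0,"dy":0,"dz":0,"ax":0,"ay":0,"az":0}]' - 40
cat >> h.py <<'E'
def pots(c=None,z=.034):
    c=c or cam("top"); h=cv2.cvtColor(c["img"],cv2.COLOR_RGB2HSV)
    m=(((h[...,0]<8)|(h[...,0]>172))&(h[...,1]>150)&(h[...,2]>60)).astype("uint8"); m[:,450:]=0; m[:180]=0; m[270:]=0; m[:,:150]=0
    n,l,s,ce=cv2.connectedComponentsWithStats(m)
    for i in range(1,n):
        if s[i,4]>40: print("red",ce[i].round(1),"area",s[i,4],(w(c,*ce[i],z)[:2]*1000).round(1))
E
python3 - <<'E'
from h import *
go(412.4,-186.1,175); c=cam("top"); pots(c); crop(c,130,160,410,330,2.8,"p3.png")
E
```

```text
time: 2.45
tool_pos: [0.4151, -0.1829, 0.2984]
tcp_rot: [-2.331, -2.101, -0.002]
wrist_force: [-0.1, 0.3, -1.8]
width: 0.846
grip_force: 0.0
t 2.45 tcp [ 0.4151 -0.1829  0.2984] F [-0.1  0.3 -1.8] w 0.846 g 0.0 yax [ 0.995 -0.103 -0.001] z [-0.001  0.003 -1.   ]
need dx dy dz [ -3.8  -2.2 123.4]
az needed -0.1
red [365.1 209.6] area 152 [ 493.  -354.9]
```

View pics/p3.png

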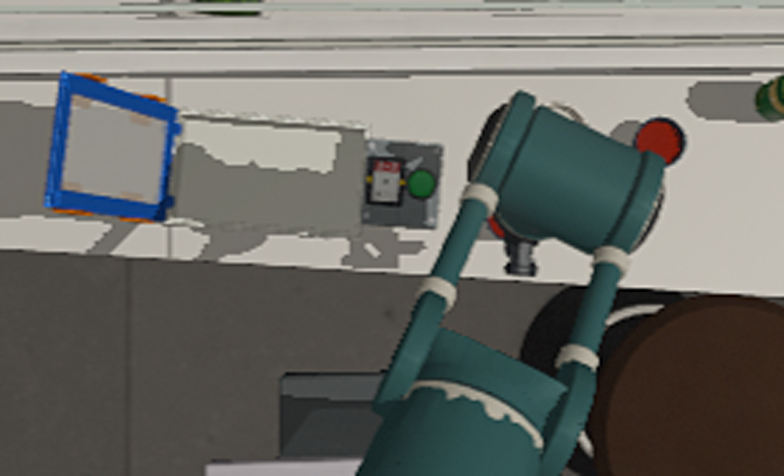

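The arm's wrist hides pots A and B here; the box, button and pot C (at (660,142) in the crop) are in view, unchanged.

```bash
python3 -m jog '[{"dx":0,"dy":0,"dz":30,"ax":0,"ay":0,"az":0},{"dx":0,"dy":0,"dz":30,"ax":0,"ay":0,"az":0},{"dx":0,"dy":0,"dz":0,"ax":0,"ay":0,"az":0},{"dx":0,"dy":0,"dz":0,"ax":0,"ay":0,"az":0}]' - 40
python3 - <<'E'
from h import *
go(412.4,-186.1,175); c=cam("side"); pots(c); crop(c,230,160,350,250,6,"p4.png")
E
```

```text
time: 2.83
tool_pos: [0.4126, -0.1878, 0.2385]
tcp_rot: [-2.334, -2.096, 0.003]
wrist_force: [-0.3, -0.2, 0.2]
width: 0.851
grip_force: 0.0
t 2.8333 tcp [ 0.4126 -0.1878  0.2385] F [-0.3 -0.2  0.2] w 0.851 g 0.0 yax [ 0.994 -0.107 -0.004] z [-0.004  0.002 -1.   ]
need dx dy dz [ 1.6 -0.1 63.5]
az needed -0.31
```

View pics/p4.png

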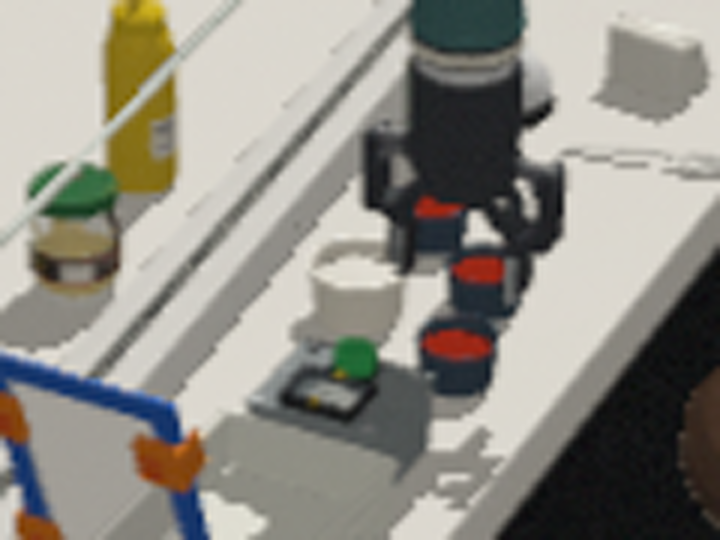

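Side crop: A's rim centre is at about (457,345) and the gripper is above it. I'll check this against the top-view estimate.

Run:
```python
from h import *
c=cam("side"); f=lambda x,y,z:(w(c,230+(x+.5)/6-.5,160+(y+.5)/6-.5,z)*1000).round(1)
print(f(457,345,.034), f(355,277,.042), [(px(c,np.array([*p,34])/1000)-[230,160])*6 for p in [(412.4,-186.1),(425.9,-284.9),(490,-355)]])
```

```text
[ 408.1 -178.4   34. ] [ 497.8 -223.1   42. ] [array([452.15571809, 335.51150114]), array([480.29394158, 261.16586722]), array([427.02700174, 197.75055376])]
```

Run:
```python
from h import *
c=cam("side"); s,R=st(); p=s["tool_pos"]
for o in(-43,43):
  q=p+R@np.array([0,o,168])/1000; print(o,(px(c,q)-[230,160])*6)
f=lambda x,y,z:(w(c,230+(x+.5)/6-.5,160+(y+.5)/6-.5,z)*1000).round(1)
print("btn",f(355,355,.076), "A foot", f(456,395,0),"win",f(341,374,.067),f(315,403,.067))
```

```text
t 2.9833 tcp [ 0.4146 -0.1887  0.2415] F [ 1.3  0.6 -0.5] w 0.85 g 0.0 yax [ 0.994 -0.106  0.003] z [ 0.003 -0.001 -1.   ]
-43 [510.46039988 298.27636424]
43 [393.26642348 266.71882991]
btn [444.4 -80.2  76. ] A foot [ 404.9 -169.9    0. ] win [449.6 -69.   67. ] [452.9 -31.5  67. ]
```

```bash
python3 -m jog '[{"dx":1,"dy":0,"dz":16,"ax":0,"ay":0,"az":0},{"dx":1,"dy":0,"dz":16,"ax":0,"ay":0,"az":0},{"dx":0,"dy":0,"dz":16,"ax":0,"ay":0,"az":0},{"dx":0,"dy":0,"dz":16,"ax":0,"ay":0,"az":0},{"dx":0,"dy":0,"dz":0,"ax":0,"ay":0,"az":0}]' - 40
python3 -m jog '[{"dx":0,"dy":0,"dz":0,"ax":0,"ay":0,"az":0},{"dx":0,"dy":0,"dz":0,"ax":0,"ay":0,"az":0},{"dx":0,"dy":0,"dz":0,"ax":0,"ay":0,"az":0},{"dx":0,"dy":0,"dz":0,"ax":0,"ay":0,"az":0},{"dx":0,"dy":0,"dz":0,"ax":0,"ay":0,"az":0},{"dx":0,"dy":0,"dz":0,"ax":0,"ay":0,"az":0}]' 0.5 40
```

```text
time: 3.4
tool_pos: [0.4135, -0.1857, 0.1749]
tcp_rot: [-2.334, -2.1, 0.001]
wrist_force: [-0.9, 0.8, -0.7]
width: 0.848
grip_force: 0.0
time: 3.9
tool_pos: [0.4152, -0.1862, 0.1774]
tcp_rot: [2.332, 2.1, 0.002]
wrist_force: [-0.3, 0.4, 8.1]
width: 0.641
grip_force: 42.9
```

```bash
python3 -m jog '[{"dx":0,"dy":0,"dz":-10,"ax":0,"ay":0,"az":0},{"dx":0,"dy":0,"dz":-20,"ax":0,"ay":0,"az":0},{"dx":0,"dy":0,"dz":-30,"ax":0,"ay":0,"az":0},{"dx":0,"dy":0,"dz":-30,"ax":0,"ay":0,"az":0},{"dx":0,"dy":0,"dz":-20,"ax":0,"ay":0,"az":0},{"dx":0,"dy":0,"dz":0,"ax":0,"ay":0,"az":0}]' 0.5 60
python3 - <<'E'
from h import *
go(*b2w(0,62),180); c=cam("side"); crop(c,230,160,350,250,5,"p5.png")
E
```

```text
time: 4.4
tool_pos: [0.4161, -0.1865, 0.2913]
tcp_rot: [2.328, 2.096, 0.006]
wrist_force: [1.3, -1.1, -0.5]
width: 0.637
grip_force: 63.4
t 4.4 tcp [ 0.4161 -0.1865  0.2913] F [ 1.3 -1.1 -0.5] w 0.637 g 63.4 yax [ 0.994 -0.105  0.009] z [ 0.009 -0.005 -1.   ]
need dx dy dz [332.9  20.  110.4]
az needed -0.16
```

View pics/p5.png

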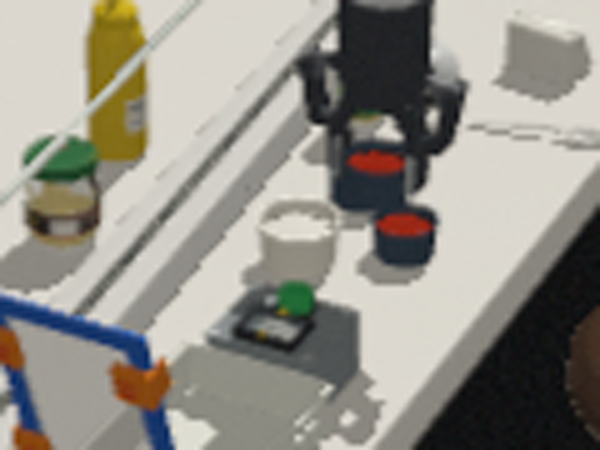

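Pot A is held level between the fingers, and its rim is at about (375,165) in the crop.

```bash
python3 -m jog '[{"dx":25,"dy":2,"dz":0,"ax":0,"ay":0,"az":0},{"dx":34,"dy":2,"dz":0,"ax":0,"ay":0,"az":0},{"dx":34,"dy":2,"dz":0,"ax":0,"ay":0,"az":0},{"dx":34,"dy":2,"dz":0,"ax":0,"ay":0,"az":0},{"dx":34,"dy":2,"dz":0,"ax":0,"ay":0,"az":0},{"dx":34,"dy":2,"dz":0,"ax":0,"ay":0,"az":0},{"dx":34,"dy":2,"dz":0,"ax":0,"ay":0,"az":0},{"dx":34,"dy":2,"dz":0,"ax":0,"ay":0,"az":0},{"dx":34,"dy":2,"dz":0,"ax":0,"ay":0,"az":0},{"dx":25,"dy":2,"dz":0,"ax":0,"ay":0,"az":0},{"dx":10,"dy":0,"dz":0,"ax":0,"ay":0,"az":0},{"dx":0,"dy":0,"dz":10,"ax":0,"ay":0,"az":0},{"dx":0,"dy":0,"dz":10,"ax":0,"ay":0,"az":0},{"dx":0,"dy":0,"dz":0,"ax":0,"ay":0,"az":0}]' - 60
python3 - <<'E'
from h import *
go(*b2w(0,62),181); c=cam("top"); pots(c); crop(c,130,160,410,330,2.8,"p6.png")
E
```

```text
time: 5.62
tool_pos: [0.4667, 0.1411, 0.262]
tcp_rot: [-2.333, -2.1, 0.01]
wrist_force: [-0.1, -0.1, -1.5]
width: 0.632
grip_force: 63.4
t 5.6167 tcp [0.4667 0.1411 0.262 ] F [-0.1 -0.1 -1.5] w 0.632 g 63.4 yax [ 0.994 -0.105 -0.006] z [-0.006 -0.002 -1.   ]
need dx dy dz [ 1.6  5.5 81. ]
az needed -0.18
red [364.7 210.6] area 182 [ 489.7 -353.5]
red [343.3 231.8] area 196 [ 425.2 -283.3]
```

View pics/p6.png

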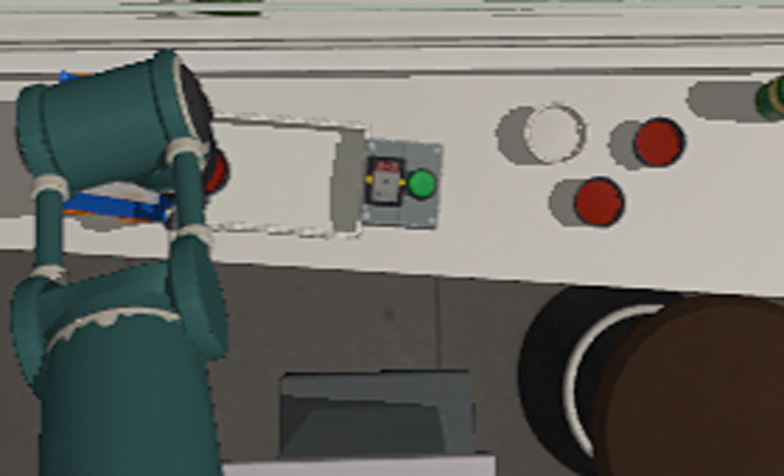

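Held pot over the box's left part, its right edge at (215,170); pots B (600,202) and C (659,143) have not moved.

```bash
python3 -m jog '[{"dx":0,"dy":5,"dz":10,"ax":0,"ay":0,"az":0},{"dx":0,"dy":0,"dz":15,"ax":0,"ay":0,"az":0},{"dx":0,"dy":0,"dz":15,"ax":0,"ay":0,"az":0},{"dx":0,"dy":0,"dz":15,"ax":0,"ay":0,"az":0},{"dx":0,"dy":0,"dz":10,"ax":0,"ay":0,"az":0},{"dx":0,"dy":0,"dz":8,"ax":0,"ay":0,"az":0},{"dx":0,"dy":0,"dz":4,"ax":0,"ay":0,"az":0},{"dx":0,"dy":0,"dz":0,"ax":0,"ay":0,"az":0},{"dx":0,"dy":0,"dz":0,"ax":0,"ay":0,"az":0}]' - 60
python3 - <<'E'
from h import *
go(*b2w(0,62),181)
E
```

```text
time: 6.42
tool_pos: [0.474, 0.1419, 0.1889]
tcp_rot: [2.335, 2.102, 0.0]
wrist_force: [0.4, -0.9, -1.0]
width: 0.634
grip_force: 63.4
t 6.4167 tcp [0.474  0.1419 0.1889] F [ 0.4 -0.9 -1. ] w 0.634 g 63.4 yax [ 0.994 -0.105  0.   ] z [ 0.  0. -1.]
need dx dy dz [-0.1 -2.2  7.9]
az needed -0.18
```

```bash
python3 -m jog '[{"dx":0,"dy":0,"dz":3,"ax":0,"ay":0,"az":0},{"dx":0,"dy":0,"dz":2,"ax":0,"ay":0,"az":0},{"dx":0,"dy":0,"dz":0,"ax":0,"ay":0,"az":0}]' - 60
python3 -m jog '[{"dx":0,"dy":0,"dz":2,"ax":0,"ay":0,"az":0},{"dx":0,"dy":0,"dz":0,"ax":0,"ay":0,"az":0}]' - 60
```

```text
time: 6.67
tool_pos: [0.4738, 0.1421, 0.1838]
tcp_rot: [2.334, 2.102, 0.001]
wrist_force: [-0.9, -0.7, -0.9]
width: 0.633
grip_force: 63.4
time: 6.83
tool_pos: [0.4736, 0.1421, 0.1816]
tcp_rot: [2.335, 2.102, 0.0]
wrist_force: [-0.6, -0.4, -1.5]
width: 0.634
grip_force: 63.4
```

```bash
python3 -m jog '[{"dx":0,"dy":0,"dz":1.5,"ax":0,"ay":0,"az":0},{"dx":0,"dy":0,"dz":0,"ax":0,"ay":0,"az":0}]' - 60
python3 -m jog '[{"dx":0,"dy":0,"dz":1.5,"ax":0,"ay":0,"az":0},{"dx":0,"dy":0,"dz":0,"ax":0,"ay":0,"az":0}]' - 60
```

```text
time: 7.0
tool_pos: [0.4738, 0.1421, 0.1815]
tcp_rot: [-2.334, -2.102, 0.001]
wrist_force: [-4.9, -0.7, 11.6]
width: 0.635
grip_force: 64.3
time: 7.17
tool_pos: [0.474, 0.1422, 0.1814]
tcp_rot: [-2.334, -2.102, 0.002]
wrist_force: [-10.5, -2.1, 23.3]
width: 0.635
grip_force: 65.3
```

```bash
python3 -m jog '[{"dx":0,"dy":0,"dz":-2.5,"ax":0,"ay":0,"az":0},{"dx":0,"dy":0,"dz":0,"ax":0,"ay":0,"az":0},{"dx":0,"dy":0,"dz":0,"ax":0,"ay":0,"az":0},{"dx":0,"dy":0,"dz":0,"ax":0,"ay":0,"az":0}]' 0.8 60
python3 -m jog '[{"dx":0,"dy":0,"dz":-10,"ax":0,"ay":0,"az":0},{"dx":0,"dy":0,"dz":-30,"ax":0,"ay":0,"az":0},{"dx":0,"dy":0,"dz":-30,"ax":0,"ay":0,"az":0},{"dx":0,"dy":0,"dz":-30,"ax":0,"ay":0,"az":0},{"dx":-20,"dy":0,"dz":-15,"ax":0,"ay":0,"az":0},{"dx":-34,"dy":0,"dz":0,"ax":0,"ay":0,"az":0},{"dx":-34,"dy":0,"dz":0,"ax":0,"ay":0,"az":0},{"dx":-34,"dy":0,"dz":0,"ax":0,"ay":0,"az":0},{"dx":-34,"dy":0,"dz":0,"ax":0,"ay":0,"az":0},{"dx":-34,"dy":0,"dz":0,"ax":0,"ay":0,"az":0},{"dx":-34,"dy":0,"dz":0,"ax":0,"ay":0,"az":0},{"dx":0,"dy":0,"dz":0,"ax":0,"ay":0,"az":0}]'
python3 - <<'E'
from h import *
go(425.5,-283.5,176); c=cam("top"); pots(c); crop(c,130,160,410,330,2.8,"p7.png")
E
```

```text
time: 7.5
tool_pos: [0.4737, 0.142, 0.1811]
tcp_rot: [2.335, 2.102, 0.0]
wrist_force: [0.1, -0.0, -0.6]
width: 0.798
grip_force: 0.0
time: 8.5
tool_pos: [0.4498, -0.0851, 0.2969]
tcp_rot: [2.338, 2.095, -0.002]
wrist_force: [-0.4, 0.0, 0.5]
width: 0.799
grip_force: 0.0
t 8.5 tcp [ 0.4498 -0.0851  0.2969] F [-0.4  0.   0.5] w 0.799 g 0.0 yax [ 0.994 -0.109  0.001] z [ 0.001 -0.003 -1.   ]
need dx dy dz [-199.6   -2.6  121.4]
az needed -0.41
red [364.8 210.6] area 184 [ 489.7 -353.8]
red [206.4 219.9] area 178 [473.5 140.5]
red [351.8 229. ] area 186 [ 433.4 -310. ]
```

View pics/p7.png

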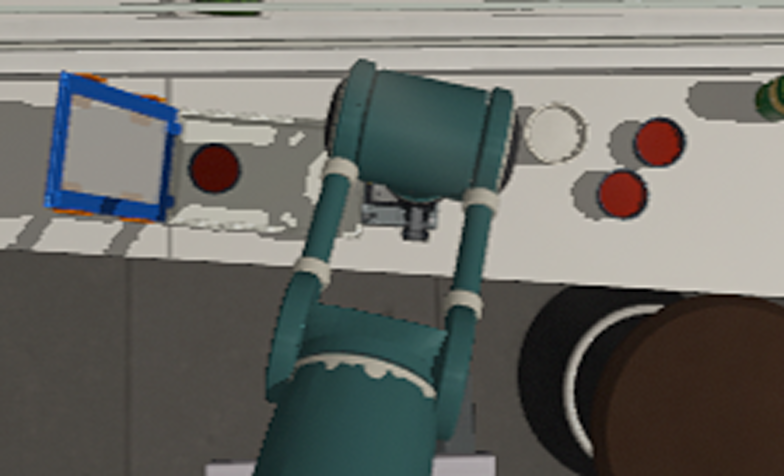

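Pot A stands in the box at (473.5,140.5). Pot B was knocked to (433.4,−310), close to C, so I'll grip it with the fingers turned about 35° to keep clear of C.

```bash
python3 -m jog '[{"dx":-25,"dy":1.2,"dz":0,"ax":0,"ay":0,"az":0},{"dx":-34,"dy":1.2,"dz":0,"ax":0,"ay":0,"az":0},{"dx":-34,"dy":1.2,"dz":0,"ax":0,"ay":0,"az":0},{"dx":-34,"dy":1.2,"dz":0,"ax":0,"ay":0,"az":0},{"dx":-34,"dy":1.2,"dz":0,"ax":0,"ay":0,"az":0},{"dx":-34,"dy":1.2,"dz":0,"ax":0,"ay":0,"az":0},{"dx":-30,"dy":1,"dz":0,"ax":0,"ay":0,"az":0},{"dx":0,"dy":0,"dz":12,"ax":0,"ay":0,"az":-7},{"dx":0,"dy":0,"dz":12,"ax":0,"ay":0,"az":-7},{"dx":0,"dy":0,"dz":12,"ax":0,"ay":0,"az":-7},{"dx":0,"dy":0,"dz":12,"ax":0,"ay":0,"az":-7},{"dx":0,"dy":0,"dz":12,"ax":0,"ay":0,"az":-7},{"dx":0,"dy":0,"dz":0,"ax":0,"ay":0,"az":0},{"dx":0,"dy":0,"dz":0,"ax":0,"ay":0,"az":0}]'
python3 - <<'E'
from h import *
go(433.4,-310,176); pots()
E
```

```text
time: 9.72
tool_pos: [0.4351, -0.3043, 0.2356]
tcp_rot: [-1.597, -2.703, -0.001]
wrist_force: [0.0, 0.1, 0.4]
width: 0.799
grip_force: 0.0
t 9.7167 tcp [ 0.4351 -0.3043  0.2356] F [0.  0.1 0.4] w 0.799 g 0.0 yax [ 0.876  0.483 -0.001] z [-0.002  0.002 -1.   ]
need dx dy dz [-4.3 -4.2 59.6]
az needed 34.7
red [206.1 219.9] area 189 [473.7 141.7]
```

```bash
python3 -m jog '[{"dx":-4,"dy":-4,"dz":14,"ax":0,"ay":0,"az":0},{"dx":0,"dy":0,"dz":15,"ax":0,"ay":0,"az":0},{"dx":0,"dy":0,"dz":15,"ax":0,"ay":0,"az":0},{"dx":0,"dy":0,"dz":15,"ax":0,"ay":0,"az":0},{"dx":0,"dy":0,"dz":0,"ax":0,"ay":0,"az":0},{"dx":0,"dy":0,"dz":0,"ax":0,"ay":0,"az":0}]'
python3 -m jog '[{"dx":0,"dy":0,"dz":0,"ax":0,"ay":0,"az":0},{"dx":0,"dy":0,"dz":0,"ax":0,"ay":0,"az":0},{"dx":0,"dy":0,"dz":0,"ax":0,"ay":0,"az":0},{"dx":0,"dy":0,"dz":0,"ax":0,"ay":0,"az":0},{"dx":0,"dy":0,"dz":0,"ax":0,"ay":0,"az":0},{"dx":0,"dy":0,"dz":0,"ax":0,"ay":0,"az":0}]' 0.5 60
```

```text
time: 10.27
tool_pos: [0.4335, -0.3106, 0.1775]
tcp_rot: [-1.596, -2.705, -0.0]
wrist_force: [0.8, 0.1, 0.3]
width: 0.803
grip_force: 0.0
time: 10.77
tool_pos: [0.4341, -0.3113, 0.1793]
tcp_rot: [1.594, 2.704, -0.001]
wrist_force: [-2.5, 2.0, 6.1]
width: 0.64
grip_force: 62.4
```

Gripped. Lift and rotate back.

```bash
python3 -m jog '[{"dx":0,"dy":0,"dz":-10,"ax":0,"ay":0,"az":0},{"dx":0,"dy":0,"dz":-20,"ax":0,"ay":0,"az":0},{"dx":0,"dy":0,"dz":-28,"ax":0,"ay":0,"az":0},{"dx":0,"dy":0,"dz":-12,"ax":0,"ay":0,"az":7},{"dx":0,"dy":0,"dz":-12,"ax":0,"ay":0,"az":7},{"dx":0,"dy":0,"dz":-12,"ax":0,"ay":0,"az":7},{"dx":0,"dy":0,"dz":-12,"ax":0,"ay":0,"az":7},{"dx":0,"dy":0,"dz":-12,"ax":0,"ay":0,"az":7},{"dx":0,"dy":0,"dz":0,"ax":0,"ay":0,"az":0}]' 0.5 60
python3 - <<'E'
from h import *
go(*b2w(1,-2),183); pots()
E
```

```text
time: 11.52
tool_pos: [0.4344, -0.3116, 0.2991]
tcp_rot: [2.333, 2.094, 0.002]
wrist_force: [0.3, 0.0, -0.9]
width: 0.641
grip_force: 63.5
t 11.5167 tcp [ 0.4344 -0.3116  0.2991] F [ 0.3  0.  -0.9] w 0.641 g 63.5 yax [ 0.994 -0.108  0.006] z [ 0.005 -0.004 -1.   ]
need dx dy dz [391.4 -11.  114.7]
az needed -0.35
red [206.  219.9] area 190 [473.6 141.8]
```

```bash
python3 -m jog '[{"dx":20,"dy":-1,"dz":0,"ax":0,"ay":0,"az":0},{"dx":33,"dy":-1,"dz":0,"ax":0,"ay":0,"az":0},{"dx":33,"dy":-1,"dz":0,"ax":0,"ay":0,"az":0},{"dx":33,"dy":-1,"dz":0,"ax":0,"ay":0,"az":0},{"dx":33,"dy":-1,"dz":0,"ax":0,"ay":0,"az":0},{"dx":33,"dy":-1,"dz":0,"ax":0,"ay":0,"az":0},{"dx":33,"dy":-1,"dz":0,"ax":0,"ay":0,"az":0},{"dx":33,"dy":-1,"dz":0,"ax":0,"ay":0,"az":0},{"dx":33,"dy":-1,"dz":0,"ax":0,"ay":0,"az":0},{"dx":33,"dy":-1,"dz":0,"ax":0,"ay":0,"az":0},{"dx":33,"dy":-1,"dz":0,"ax":0,"ay":0,"az":0},{"dx":31,"dy":0,"dz":0,"ax":0,"ay":0,"az":0},{"dx":10,"dy":0,"dz":10,"ax":0,"ay":0,"az":0},{"dx":0,"dy":0,"dz":20,"ax":0,"ay":0,"az":0},{"dx":0,"dy":0,"dz":20,"ax":0,"ay":0,"az":0},{"dx":0,"dy":0,"dz":0,"ax":0,"ay":0,"az":0},{"dx":0,"dy":0,"dz":0,"ax":0,"ay":0,"az":0}]' 0.5 60
python3 - <<'E'
from h import *
go(*b2w(1,-2),183); pots()
E
```

```text
time: 12.98
tool_pos: [0.462, 0.0788, 0.2433]
tcp_rot: [-2.331, -2.102, 0.006]
wrist_force: [0.2, 0.2, -0.4]
width: 0.635
grip_force: 63.8
t 12.9833 tcp [0.462  0.0788 0.2433] F [ 0.2  0.2 -0.4] w 0.635 g 63.8 yax [ 0.995 -0.103 -0.005] z [-0.005 -0.001 -1.   ]
need dx dy dz [-0.1  4.6 60.3]
az needed -0.06
red [364.8 210.6] area 183 [ 489.7 -353.6]
```

```bash
python3 -m jog '[{"dx":0,"dy":4,"dz":10,"ax":0,"ay":0,"az":0},{"dx":0,"dy":0,"dz":14,"ax":0,"ay":0,"az":0},{"dx":0,"dy":0,"dz":14,"ax":0,"ay":0,"az":0},{"dx":0,"dy":0,"dz":12,"ax":0,"ay":0,"az":0},{"dx":0,"dy":0,"dz":6,"ax":0,"ay":0,"az":0},{"dx":0,"dy":0,"dz":3,"ax":0,"ay":0,"az":0},{"dx":0,"dy":0,"dz":0,"ax":0,"ay":0,"az":0},{"dx":0,"dy":0,"dz":0,"ax":0,"ay":0,"az":0}]' 0.5 60
python3 -m jog '[{"dx":0,"dy":0,"dz":2,"ax":0,"ay":0,"az":0},{"dx":0,"dy":0,"dz":0,"ax":0,"ay":0,"az":0}]'
python3 -m jog '[{"dx":0,"dy":0,"dz":1.5,"ax":0,"ay":0,"az":0},{"dx":0,"dy":0,"dz":0,"ax":0,"ay":0,"az":0}]'
```

```text
time: 13.7
tool_pos: [0.4679, 0.0787, 0.1868]
tcp_rot: [2.334, 2.101, 0.002]
wrist_force: [-0.4, -0.6, -0.8]
width: 0.636
grip_force: 63.8
time: 13.87
tool_pos: [0.4677, 0.0788, 0.1847]
tcp_rot: [2.334, 2.102, 0.002]
wrist_force: [-0.7, 0.2, -1.5]
width: 0.635
grip_force: 63.8
time: 14.03
tool_pos: [0.4678, 0.0789, 0.1834]
tcp_rot: [2.334, 2.102, 0.002]
wrist_force: [-0.4, -0.3, 1.9]
width: 0.635
grip_force: 64.1
```

```bash
python3 -m jog '[{"dx":0,"dy":0,"dz":0,"ax":0,"ay":0,"az":0},{"dx":0,"dy":0,"dz":0,"ax":0,"ay":0,"az":0},{"dx":0,"dy":0,"dz":0,"ax":0,"ay":0,"az":0},{"dx":0,"dy":0,"dz":0,"ax":0,"ay":0,"az":0}]' 0.8 60
python3 -m jog '[{"dx":0,"dy":0,"dz":-10,"ax":0,"ay":0,"az":0},{"dx":0,"dy":0,"dz":-30,"ax":0,"ay":0,"az":0},{"dx":0,"dy":0,"dz":-30,"ax":0,"ay":0,"az":0},{"dx":-20,"dy":0,"dz":-25,"ax":0,"ay":0,"az":0},{"dx":-33,"dy":5,"dz":-5,"ax":0,"ay":0,"az":0},{"dx":-33,"dy":5,"dz":-5,"ax":0,"ay":0,"az":0},{"dx":-33,"dy":5,"dz":-5,"ax":0,"ay":0,"az":0},{"dx":-33,"dy":5,"dz":-5,"ax":0,"ay":0,"az":0},{"dx":-33,"dy":5,"dz":0,"ax":0,"ay":0,"az":0},{"dx":-33,"dy":5,"dz":0,"ax":0,"ay":0,"az":0},{"dx":-33,"dy":5,"dz":0,"ax":0,"ay":0,"az":0},{"dx":-33,"dy":6,"dz":0,"ax":0,"ay":0,"az":0},{"dx":-33,"dy":6,"dz":0,"ax":0,"ay":0,"az":0},{"dx":-33,"dy":6,"dz":0,"ax":0,"ay":0,"az":0},{"dx":-33,"dy":6,"dz":0,"ax":0,"ay":0,"az":0},{"dx":-33,"dy":7,"dz":0,"ax":0,"ay":0,"az":0},{"dx":-12,"dy":0,"dz":0,"ax":0,"ay":0,"az":0},{"dx":0,"dy":0,"dz":0,"ax":0,"ay":0,"az":0}]'
python3 - <<'E'
from h import *
go(489.7,-353.6,177); pots()
E
```

```text
time: 14.37
tool_pos: [0.4672, 0.0787, 0.1827]
tcp_rot: [-2.335, -2.102, 0.0]
wrist_force: [0.4, 0.2, 0.2]
width: 0.799
grip_force: 0.0
time: 15.87
tool_pos: [0.488, -0.3567, 0.2985]
tcp_rot: [2.337, 2.097, -0.001]
wrist_force: [0.4, 0.2, -0.2]
width: 0.798
grip_force: 0.0
t 15.8667 tcp [ 0.488  -0.3567  0.2985] F [ 0.4  0.2 -0.2] w 0.798 g 0.0 yax [ 0.994 -0.108  0.001] z [ 0.001 -0.001 -1.   ]
need dx dy dz [  3.4   1.3 121.5]
az needed -0.33
red [361.8 208.9] area 85 [ 495.3 -344.6]
red [206.2 219.8] area 191 [473.8 141.4]
red [229.7 221.6] area 187 [466.5  68.4]
```

Pot B in the box shows at (466.5,68.4), about 10 mm short of where it should stand, which leaves too little room for C. I'll go back and shift it before fetching C.

```bash
python3 -m jog '[{"dx":15,"dy":-5,"dz":0,"ax":0,"ay":0,"az":0},{"dx":33,"dy":-5,"dz":0,"ax":0,"ay":0,"az":0},{"dx":33,"dy":-5,"dz":0,"ax":0,"ay":0,"az":0},{"dx":33,"dy":-5,"dz":0,"ax":0,"ay":0,"az":0},{"dx":33,"dy":-5,"dz":0,"ax":0,"ay":0,"az":0},{"dx":33,"dy":-5,"dz":0,"ax":0,"ay":0,"az":0},{"dx":33,"dy":-5,"dz":0,"ax":0,"ay":0,"az":0},{"dx":33,"dy":-5,"dz":0,"ax":0,"ay":0,"az":0},{"dx":33,"dy":-5,"dz":0,"ax":0,"ay":0,"az":0},{"dx":33,"dy":-5,"dz":0,"ax":0,"ay":0,"az":0},{"dx":33,"dy":-5,"dz":0,"ax":0,"ay":0,"az":0},{"dx":33,"dy":-5,"dz":0,"ax":0,"ay":0,"az":0},{"dx":33,"dy":-5,"dz":0,"ax":0,"ay":0,"az":0},{"dx":10,"dy":0,"dz":0,"ax":0,"ay":0,"az":0},{"dx":0,"dy":0,"dz":0,"ax":0,"ay":0,"az":0},{"dx":0,"dy":0,"dz":0,"ax":0,"ay":0,"az":0}]'
python3 - <<'E'
from h import *
go(466.5,68.4,184); pots(); c=cam("side"); crop(c,200,180,340,285,5,"p8.png")
E
```

```text
time: 17.25
tool_pos: [0.4668, 0.0725, 0.2978]
tcp_rot: [2.331, 2.106, -0.001]
wrist_force: [1.0, -0.5, -0.7]
width: 0.803
grip_force: 0.0
t 17.25 tcp [0.4668 0.0725 0.2978] F [ 1.  -0.5 -0.7] w 0.803 g 0.0 yax [ 0.995 -0.102 -0.   ] z [-0. -0. -1.]
need dx dy dz [ -4.1   0.2 113.8]
az needed 0.01
red [364.8 210.6] area 181 [ 489.7 -353.7]
red [234.2 221.9] area 52 [465.1  54.6]
```

View pics/p8.png

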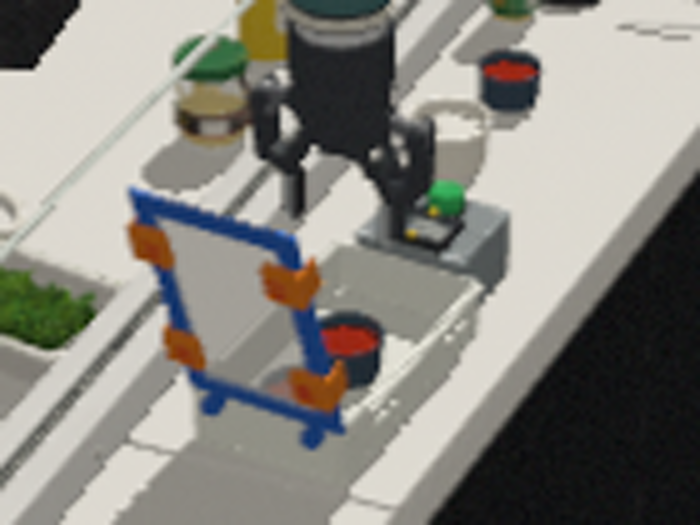

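Pot B stands upright in the box at about (350,345) in the crop.

```bash
python3 -m jog '[{"dx":-4,"dy":0,"dz":20,"ax":0,"ay":0,"az":0},{"dx":0,"dy":0,"dz":25,"ax":0,"ay":0,"az":0},{"dx":0,"dy":0,"dz":25,"ax":0,"ay":0,"az":0},{"dx":0,"dy":0,"dz":20,"ax":0,"ay":0,"az":0},{"dx":0,"dy":0,"dz":16,"ax":0,"ay":0,"az":0},{"dx":0,"dy":0,"dz":6,"ax":0,"ay":0,"az":0},{"dx":0,"dy":0,"dz":0,"ax":0,"ay":0,"az":0},{"dx":0,"dy":0,"dz":0,"ax":0,"ay":0,"az":0}]'
python3 -m jog '[{"dx":0,"dy":0,"dz":0,"ax":0,"ay":0,"az":0},{"dx":0,"dy":0,"dz":0,"ax":0,"ay":0,"az":0},{"dx":0,"dy":0,"dz":0,"ax":0,"ay":0,"az":0},{"dx":0,"dy":0,"dz":0,"ax":0,"ay":0,"az":0},{"dx":3,"dy":0,"dz":-0.5,"ax":0,"ay":0,"az":0},{"dx":3,"dy":0,"dz":0,"ax":0,"ay":0,"az":0},{"dx":2.5,"dy":0,"dz":0,"ax":0,"ay":0,"az":0},{"dx":0,"dy":0,"dz":0,"ax":0,"ay":0,"az":0},{"dx":0,"dy":0,"dz":0,"ax":0,"ay":0,"az":0}]' 0.5 40
```

```text
time: 18.02
tool_pos: [0.4674, 0.0669, 0.1859]
tcp_rot: [-2.336, -2.1, 0.0]
wrist_force: [0.9, -0.2, -0.3]
width: 0.801
grip_force: 0.0
time: 18.77
tool_pos: [0.4689, 0.0763, 0.1874]
tcp_rot: [2.332, 2.102, 0.003]
wrist_force: [0.3, -2.6, 5.8]
width: 0.649
grip_force: 42.9
```

```bash
python3 -m jog '[{"dx":0,"dy":0,"dz":0,"ax":0,"ay":0,"az":0},{"dx":0,"dy":0,"dz":0,"ax":0,"ay":0,"az":0},{"dx":0,"dy":0,"dz":0,"ax":0,"ay":0,"az":0},{"dx":0,"dy":0,"dz":0,"ax":0,"ay":0,"az":0}]' 0.8 60
python3 -m jog '[{"dx":0,"dy":0,"dz":-10,"ax":0,"ay":0,"az":0},{"dx":0,"dy":0,"dz":-30,"ax":0,"ay":0,"az":0},{"dx":0,"dy":0,"dz":-30,"ax":0,"ay":0,"az":0},{"dx":-20,"dy":0,"dz":-25,"ax":0,"ay":0,"az":0},{"dx":-33,"dy":5,"dz":-5,"ax":0,"ay":0,"az":0},{"dx":-33,"dy":5,"dz":-5,"ax":0,"ay":0,"az":0},{"dx":-33,"dy":5,"dz":-5,"ax":0,"ay":0,"az":0},{"dx":-33,"dy":5,"dz":-5,"ax":0,"ay":0,"az":0},{"dx":-33,"dy":5,"dz":0,"ax":0,"ay":0,"az":0},{"dx":-33,"dy":5,"dz":0,"ax":0,"ay":0,"az":0},{"dx":-33,"dy":5,"dz":0,"ax":0,"ay":0,"az":0},{"dx":0,"dy":0,"dz":0,"ax":0,"ay":0,"az":0}]'
python3 - <<'E'
from h import *
go(489.7,-353.7,177); pots()
E
```

```text
time: 19.1
tool_pos: [0.4678, 0.0764, 0.186]
tcp_rot: [-2.334, -2.102, 0.0]
wrist_force: [-0.2, -0.2, -0.0]
width: 0.801
grip_force: 0.0
time: 20.1
tool_pos: [0.477, -0.1818, 0.3026]
tcp_rot: [2.336, 2.095, -0.001]
wrist_force: [-0.5, -0.6, -0.4]
width: 0.802
grip_force: 0.0
t 20.1 tcp [ 0.477  -0.1818  0.3026] F [-0.5 -0.6 -0.4] w 0.802 g 0.0 yax [ 0.994 -0.108  0.003] z [ 0.002 -0.003 -1.   ]
need dx dy dz [-169.2   31.   126.2]
az needed -0.38
red [365.6 211. ] area 160 [ 488.3 -356.1]
red [206.2 220. ] area 185 [473.2 141.2]
red [227.2 220.9] area 180 [468.9  76.3]
```

```bash
python3 -m jog '[{"dx":-30,"dy":6,"dz":0,"ax":0,"ay":0,"az":0},{"dx":-34,"dy":6,"dz":0,"ax":0,"ay":0,"az":0},{"dx":-34,"dy":6,"dz":0,"ax":0,"ay":0,"az":0},{"dx":-34,"dy":6,"dz":0,"ax":0,"ay":0,"az":0},{"dx":-30,"dy":6,"dz":0,"ax":0,"ay":0,"az":0},{"dx":-10,"dy":0,"dz":15,"ax":0,"ay":0,"az":0},{"dx":0,"dy":0,"dz":20,"ax":0,"ay":0,"az":0},{"dx":0,"dy":0,"dz":20,"ax":0,"ay":0,"az":0},{"dx":0,"dy":0,"dz":0,"ax":0,"ay":0,"az":0},{"dx":0,"dy":0,"dz":0,"ax":0,"ay":0,"az":0}]'
python3 - <<'E'
from h import *
go(489.7,-353.7,177)
E
```

```text
time: 20.98
tool_pos: [0.488, -0.3498, 0.245]
tcp_rot: [-2.331, -2.1, 0.001]
wrist_force: [0.3, -0.0, 0.3]
width: 0.796
grip_force: 0.0
t 20.9833 tcp [ 0.488  -0.3498  0.245 ] F [ 0.3 -0.   0.3] w 0.796 g 0.0 yax [ 0.995 -0.104 -0.003] z [-0.003  0.003 -1.   ]
need dx dy dz [-3.9  2.3 68. ]
az needed -0.11
```

```bash
python3 -m jog '[{"dx":-4,"dy":2,"dz":15,"ax":0,"ay":0,"az":0},{"dx":0,"dy":0,"dz":20,"ax":0,"ay":0,"az":0},{"dx":0,"dy":0,"dz":20,"ax":0,"ay":0,"az":0},{"dx":0,"dy":0,"dz":12,"ax":0,"ay":0,"az":0},{"dx":0,"dy":0,"dz":0,"ax":0,"ay":0,"az":0},{"dx":0,"dy":0,"dz":0,"ax":0,"ay":0,"az":0}]'
python3 -m jog '[{"dx":0,"dy":0,"dz":0,"ax":0,"ay":0,"az":0},{"dx":0,"dy":0,"dz":0,"ax":0,"ay":0,"az":0},{"dx":0,"dy":0,"dz":0,"ax":0,"ay":0,"az":0},{"dx":0,"dy":0,"dz":0,"ax":0,"ay":0,"az":0},{"dx":0,"dy":0,"dz":0,"ax":0,"ay":0,"az":0}]' 0.5 60
python3 -m jog '[{"dx":0,"dy":0,"dz":-10,"ax":0,"ay":0,"az":0},{"dx":0,"dy":0,"dz":-20,"ax":0,"ay":0,"az":0},{"dx":0,"dy":0,"dz":-30,"ax":0,"ay":0,"az":0},{"dx":0,"dy":0,"dz":-30,"ax":0,"ay":0,"az":0},{"dx":0,"dy":0,"dz":-30,"ax":0,"ay":0,"az":0},{"dx":0,"dy":0,"dz":0,"ax":0,"ay":0,"az":0}]'
python3 - <<'E'
from h import *
go(*b2w(1,-68),184)
E
```

```text
time: 21.48
tool_pos: [0.4902, -0.3551, 0.1796]
tcp_rot: [-2.334, -2.102, -0.0]
wrist_force: [-0.1, -0.4, 0.8]
width: 0.799
grip_force: 0.0
time: 21.9
tool_pos: [0.491, -0.3562, 0.1815]
tcp_rot: [2.332, 2.1, 0.001]
wrist_force: [-0.9, 1.4, 7.1]
width: 0.637
grip_force: 63.8
time: 22.4
tool_pos: [0.4921, -0.3572, 0.3075]
tcp_rot: [2.325, 2.094, 0.003]
wrist_force: [1.4, -0.8, 0.5]
width: 0.638
grip_force: 63.8
t 22.4 tcp [ 0.4921 -0.3572  0.3075] F [ 1.4 -0.8  0.5] w 0.638 g 63.8 yax [ 0.994 -0.105  0.011] z [ 0.01  -0.008 -1.   ]
need dx dy dz [365.2 -72.4 120.2]
az needed -0.16
```

```bash
python3 -m jog '[{"dx":20,"dy":-3,"dz":0,"ax":0,"ay":0,"az":0},{"dx":33,"dy":-6,"dz":0,"ax":0,"ay":0,"az":0},{"dx":33,"dy":-6,"dz":0,"ax":0,"ay":0,"az":0},{"dx":33,"dy":-6,"dz":0,"ax":0,"ay":0,"az":0},{"dx":33,"dy":-6,"dz":0,"ax":0,"ay":0,"az":0},{"dx":33,"dy":-6,"dz":0,"ax":0,"ay":0,"az":0},{"dx":33,"dy":-6,"dz":0,"ax":0,"ay":0,"az":0},{"dx":33,"dy":-6,"dz":0,"ax":0,"ay":0,"az":0},{"dx":33,"dy":-6,"dz":0,"ax":0,"ay":0,"az":0},{"dx":33,"dy":-6,"dz":0,"ax":0,"ay":0,"az":0},{"dx":33,"dy":-6,"dz":0,"ax":0,"ay":0,"az":0},{"dx":15,"dy":-4,"dz":10,"ax":0,"ay":0,"az":0},{"dx":0,"dy":0,"dz":20,"ax":0,"ay":0,"az":0},{"dx":0,"dy":0,"dz":20,"ax":0,"ay":0,"az":0},{"dx":0,"dy":0,"dz":0,"ax":0,"ay":0,"az":0},{"dx":0,"dy":0,"dz":0,"ax":0,"ay":0,"az":0}]' 0.5 60
python3 - <<'E'
from h import *
go(*b2w(1,-68),184); pots()
c=cam("side"); crop(c,200,180,340,285,5,"p9.png")
E
```

```text
time: 23.73
tool_pos: [0.4604, 0.0146, 0.2481]
tcp_rot: [-2.333, -2.101, 0.004]
wrist_force: [-0.7, -0.0, -2.0]
width: 0.637
grip_force: 63.8
t 23.7333 tcp [0.4604 0.0146 0.2481] F [-0.7 -0.  -2. ] w 0.637 g 63.8 yax [ 0.995 -0.104 -0.004] z [-0.004  0.    -1.   ]
need dx dy dz [-2.1 -0.4 64.1]
az needed -0.14
```

View pics/p9.png

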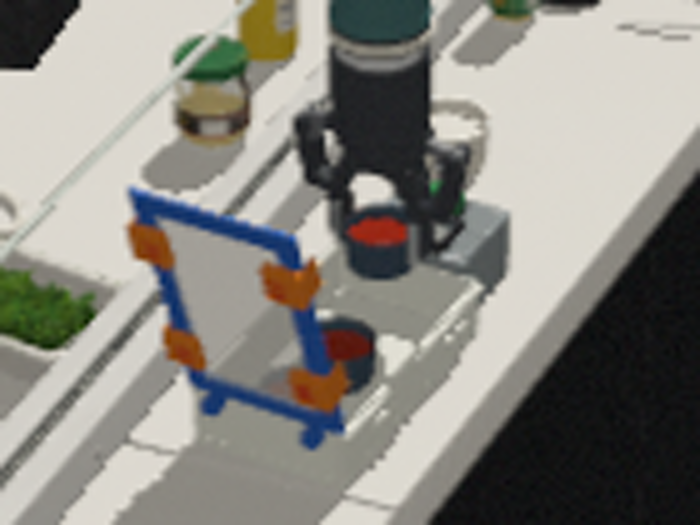

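Pot C is held level above the box's right part, at (378,240); B is at (345,350).

```bash
python3 -m jog '[{"dx":-5,"dy":0,"dz":10,"ax":0,"ay":0,"az":0},{"dx":0,"dy":0,"dz":14,"ax":0,"ay":0,"az":0},{"dx":0,"dy":0,"dz":14,"ax":0,"ay":0,"az":0},{"dx":0,"dy":0,"dz":12,"ax":0,"ay":0,"az":0},{"dx":0,"dy":0,"dz":6,"ax":0,"ay":0,"az":0},{"dx":0,"dy":0,"dz":3,"ax":0,"ay":0,"az":0},{"dx":0,"dy":0,"dz":0,"ax":0,"ay":0,"az":0},{"dx":0,"dy":0,"dz":0,"ax":0,"ay":0,"az":0}]' 0.5 60
python3 -m jog '[{"dx":0,"dy":0,"dz":2,"ax":0,"ay":0,"az":0},{"dx":0,"dy":0,"dz":0,"ax":0,"ay":0,"az":0}]'
python3 -m jog '[{"dx":0,"dy":0,"dz":1.5,"ax":0,"ay":0,"az":0},{"dx":0,"dy":0,"dz":0,"ax":0,"ay":0,"az":0}]'
```

```text
time: 24.5
tool_pos: [0.4614, 0.0093, 0.1907]
tcp_rot: [2.335, 2.101, 0.001]
wrist_force: [0.2, -0.3, -1.2]
width: 0.639
grip_force: 63.9
time: 24.67
tool_pos: [0.4614, 0.0095, 0.1887]
tcp_rot: [2.334, 2.101, 0.001]
wrist_force: [0.2, -0.8, -1.5]
width: 0.642
grip_force: 63.9
time: 24.83
tool_pos: [0.4611, 0.0096, 0.1868]
tcp_rot: [2.334, 2.102, 0.0]
wrist_force: [-0.9, 0.0, -1.2]
width: 0.639
grip_force: 63.9
```

```bash
python3 -m jog '[{"dx":0,"dy":0,"dz":1.5,"ax":0,"ay":0,"az":0},{"dx":0,"dy":0,"dz":0,"ax":0,"ay":0,"az":0}]'
python3 -m jog '[{"dx":0,"dy":0,"dz":0.8,"ax":0,"ay":0,"az":0},{"dx":0,"dy":0,"dz":0,"ax":0,"ay":0,"az":0}]'
```

```text
time: 25.0
tool_pos: [0.4612, 0.0096, 0.1855]
tcp_rot: [2.334, 2.102, 0.001]
wrist_force: [-0.3, 0.5, 0.7]
width: 0.635
grip_force: 64.1
time: 25.17
tool_pos: [0.4614, 0.0096, 0.1855]
tcp_rot: [2.335, 2.102, 0.0]
wrist_force: [-3.3, 0.1, 9.1]
width: 0.643
grip_force: 64.7
```

```bash
python3 -m jog '[{"dx":0,"dy":0,"dz":0,"ax":0,"ay":0,"az":0},{"dx":0,"dy":0,"dz":0,"ax":0,"ay":0,"az":0},{"dx":0,"dy":0,"dz":0,"ax":0,"ay":0,"az":0},{"dx":0,"dy":0,"dz":0,"ax":0,"ay":0,"az":0}]' 0.8 60
python3 -m jog '[{"dx":0,"dy":0,"dz":-10,"ax":0,"ay":0,"az":0},{"dx":0,"dy":0,"dz":-30,"ax":0,"ay":0,"az":0},{"dx":0,"dy":0,"dz":-30,"ax":0,"ay":0,"az":0},{"dx":0,"dy":0,"dz":-30,"ax":0,"ay":0,"az":0},{"dx":0,"dy":0,"dz":-30,"ax":0,"ay":0,"az":0},{"dx":0,"dy":0,"dz":-30,"ax":0,"ay":0,"az":0},{"dx":0,"dy":0,"dz":-30,"ax":0,"ay":0,"az":0},{"dx":0,"dy":0,"dz":-30,"ax":0,"ay":0,"az":0},{"dx":0,"dy":0,"dz":-30,"ax":0,"ay":0,"az":0},{"dx":0,"dy":0,"dz":-20,"ax":0,"ay":0,"az":0},{"dx":0,"dy":0,"dz":0,"ax":0,"ay":0,"az":0}]' 
python3 -m jog '[{"dx":25,"dy":0,"dz":0,"ax":0,"ay":0,"az":0},{"dx":32,"dy":0,"dz":0,"ax":0,"ay":0,"az":0},{"dx":32,"dy":0,"dz":0,"ax":0,"ay":0,"az":0},{"dx":32,"dy":0,"dz":0,"ax":0,"ay":0,"az":0},{"dx":32,"dy":0,"dz":0,"ax":0,"ay":0,"az":0},{"dx":32,"dy":0,"dz":0,"ax":0,"ay":0,"az":0},{"dx":32,"dy":0,"dz":0,"ax":0,"ay":0,"az":0},{"dx":32,"dy":0,"dz":0,"ax":0,"ay":0,"az":0},{"dx":32,"dy":0,"dz":0,"ax":0,"ay":0,"az":0},{"dx":18,"dy":0,"dz":0,"ax":0,"ay":0,"az":0},{"dx":0,"dy":0,"dz":0,"ax":0,"ay":0,"az":0},{"dx":0,"dy":0,"dz":0,"ax":0,"ay":0,"az":0}]' 0 60
python3 - <<'E'
from h import *
go(*b2w(0,215),403); pots()
c=cam("side"); crop(c,180,140,330,290,4,"p10.png")
E
```

```text
time: 25.5
tool_pos: [0.4609, 0.0095, 0.1842]
tcp_rot: [-2.335, -2.102, 0.0]
wrist_force: [1.0, 0.8, -0.5]
width: 0.806
grip_force: 0.0
time: 26.42
tool_pos: [0.462, 0.0095, 0.461]
tcp_rot: [2.329, 2.097, 0.012]
wrist_force: [0.5, 0.5, 0.8]
width: 0.803
grip_force: 0.0
time: 27.42
tool_pos: [0.4918, 0.3075, 0.4533]
tcp_rot: [-2.333, -2.104, 0.004]
wrist_force: [0.0, 0.0, -0.6]
width: -0.002
grip_force: 0.0
t 27.4167 tcp [0.4918 0.3075 0.4533] F [ 0.   0.  -0.6] w -0.002 g 0.0 yax [ 0.995 -0.103 -0.002] z [-0.002 -0.001 -1.   ]
need dx dy dz [-13.6  -3.   50.4]
az needed -0.05
red [206.  219.9] area 187 [473.7 141.9]
red [226.8 220.6] area 189 [469.6  77.3]
red [248.4 222.6] area 194 [461.8  10.4]
```

View pics/p10.png

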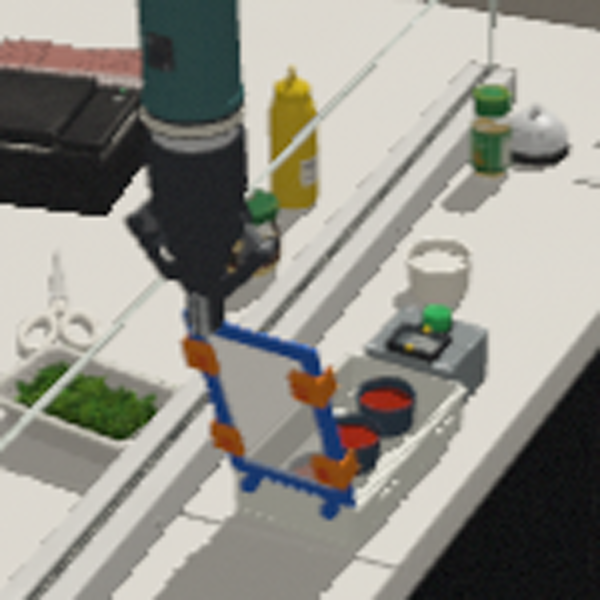

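All three pots stand in the box, at y 142, 77 and 10 mm. The closed gripper is left of and above the lid's free edge, so I'll start closing the lid.

```bash
python3 -m jog '[{"dx":0,"dy":-3,"dz":20,"ax":0,"ay":0,"az":0},{"dx":0,"dy":0,"dz":20,"ax":0,"ay":0,"az":0},{"dx":0,"dy":0,"dz":10,"ax":0,"ay":0,"az":0},{"dx":-12,"dy":0,"dz":0,"ax":0,"ay":0,"az":0},{"dx":-12,"dy":0,"dz":0,"ax":0,"ay":0,"az":0},{"dx":-12,"dy":0,"dz":0,"ax":0,"ay":0,"az":0},{"dx":-12,"dy":0,"dz":0,"ax":0,"ay":0,"az":0},{"dx":-12,"dy":0,"dz":0,"ax":0,"ay":0,"az":0},{"dx":-12,"dy":0,"dz":0,"ax":0,"ay":0,"az":0},{"dx":-12,"dy":0,"dz":0,"ax":0,"ay":0,"az":0},{"dx":-12,"dy":0,"dz":0,"ax":0,"ay":0,"az":0},{"dx":-12,"dy":0,"dz":0,"ax":0,"ay":0,"az":0},{"dx":0,"dy":0,"dz":0,"ax":0,"ay":0,"az":0}]'
python3 - <<'E'
from h import *
go(*b2w(0,120),398)
E
```

```text
time: 28.6
tool_pos: [0.4776, 0.1975, 0.4041]
tcp_rot: [2.335, 2.1, -0.003]
wrist_force: [-0.1, -0.3, -0.0]
width: -0.002
grip_force: 0.0
t 28.6 tcp [0.4776 0.1975 0.4041] F [-0.1 -0.3 -0. ] w -0.002 g 0.0 yax [ 0.994 -0.106 -0.001] z [-0.001 -0.002 -1.   ]
need dx dy dz [ 2.2 -0.1  6.1]
az needed -0.24
```

```bash
python3 -m jog '[{"dx":-14.2,"dy":0,"dz":4,"ax":0,"ay":0,"az":0},{"dx":-14.2,"dy":0,"dz":4,"ax":0,"ay":0,"az":0},{"dx":-14.7,"dy":0,"dz":3.5,"ax":0,"ay":0,"az":0},{"dx":-14.7,"dy":0,"dz":3.5,"ax":0,"ay":0,"az":0},{"dx":-14,"dy":0,"dz":6.3,"ax":0,"ay":0,"az":0},{"dx":-14,"dy":0,"dz":6.3,"ax":0,"ay":0,"az":0},{"dx":-12.7,"dy":0,"dz":8.5,"ax":0,"ay":0,"az":0},{"dx":-12.7,"dy":0,"dz":8.5,"ax":0,"ay":0,"az":0},{"dx":0,"dy":0,"dz":0,"ax":0,"ay":0,"az":0}]'
python3 - <<'E'
from h import *
go(*b2w(0,-33.6),141+173); c=cam("side"); crop(c,180,140,330,290,4,"p11.png")
E
```

```text
time: 29.35
tool_pos: [0.4649, 0.0873, 0.357]
tcp_rot: [-2.335, -2.099, 0.009]
wrist_force: [-1.3, -0.3, -0.2]
width: -0.002
grip_force: 0.0
t 29.35 tcp [0.4649 0.0873 0.357 ] F [-1.3 -0.3 -0.2] w -0.002 g 0.0 yax [ 0.994 -0.106 -0.005] z [-0.006 -0.002 -1.   ]
need dx dy dz [-40.3   1.7  43.1]
az needed -0.24
```

View pics/p11.png

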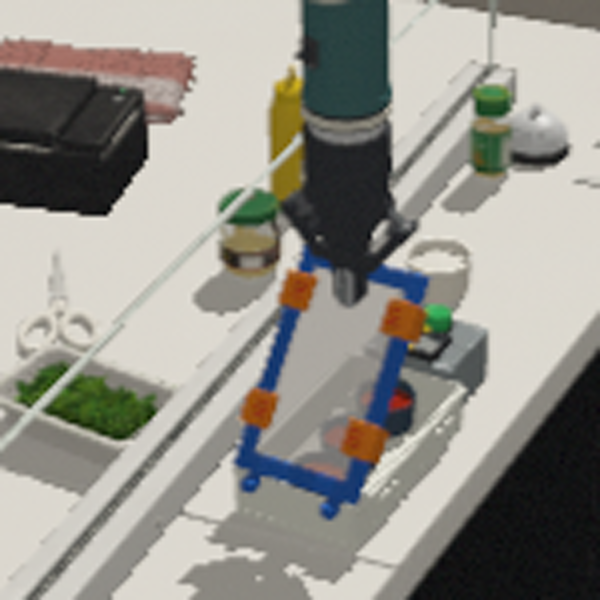

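The lid is at about half way, with the fingertips at (345,295) between the two right-hand tabs. I'll continue.

```bash
python3 -m jog '[{"dx":-11,"dy":0,"dz":9.3,"ax":0,"ay":0,"az":0},{"dx":-11,"dy":0,"dz":9.3,"ax":0,"ay":0,"az":0},{"dx":-9,"dy":0,"dz":12.3,"ax":0,"ay":0,"az":0},{"dx":-9,"dy":0,"dz":12.3,"ax":0,"ay":0,"az":0},{"dx":-6.7,"dy":0,"dz":13.7,"ax":0,"ay":0,"az":0},{"dx":-6.7,"dy":0,"dz":13.7,"ax":0,"ay":0,"az":0},{"dx":-4.3,"dy":0,"dz":14.6,"ax":0,"ay":0,"az":0},{"dx":-4.3,"dy":0,"dz":14.6,"ax":0,"ay":0,"az":0},{"dx":-2,"dy":0,"dz":10,"ax":0,"ay":0,"az":0},{"dx":-1,"dy":0,"dz":10,"ax":0,"ay":0,"az":0},{"dx":0,"dy":0,"dz":0,"ax":0,"ay":0,"az":0}]'
python3 -m jog '[{"dx":0,"dy":0,"dz":4,"ax":0,"ay":0,"az":0},{"dx":0,"dy":0,"dz":4,"ax":0,"ay":0,"az":0},{"dx":0,"dy":0,"dz":0,"ax":0,"ay":0,"az":0}]'
python3 - <<'E'
from h import *
go(*b2w(0,-59),54+173)
E
```

```text
time: 30.32
tool_pos: [0.4581, 0.0241, 0.2373]
tcp_rot: [-2.333, -2.1, 0.006]
wrist_force: [-0.3, -0.4, 0.2]
width: 0.002
grip_force: 0.0
time: 30.57
tool_pos: [0.4596, 0.0247, 0.2317]
tcp_rot: [-2.334, -2.102, 0.0]
wrist_force: [-0.7, 0.5, -0.3]
width: 0.001
grip_force: 0.0
t 30.5667 tcp [0.4596 0.0247 0.2317] F [-0.7  0.5 -0.3] w 0.001 g 0.0 yax [ 0.995 -0.104 -0.   ] z [-0. -0. -1.]
need dx dy dz [-3.1  0.3  4.7]
az needed -0.14
```

```bash
python3 -m jog '[{"dx":0,"dy":0,"dz":2,"ax":0,"ay":0,"az":0},{"dx":0,"dy":0,"dz":2,"ax":0,"ay":0,"az":0},{"dx":0,"dy":0,"dz":0,"ax":0,"ay":0,"az":0}]'
python3 -m jog '[{"dx":0,"dy":0,"dz":2,"ax":0,"ay":0,"az":0},{"dx":0,"dy":0,"dz":0,"ax":0,"ay":0,"az":0}]'
```

```text
time: 30.82
tool_pos: [0.4597, 0.0247, 0.228]
tcp_rot: [2.334, 2.102, 0.001]
wrist_force: [0.4, -0.1, -0.5]
width: 0.002
grip_force: 0.0
time: 30.98
tool_pos: [0.46, 0.0247, 0.2273]
tcp_rot: [2.334, 2.102, 0.001]
wrist_force: [-3.9, 0.0, 10.0]
width: -0.001
grip_force: 4.8
```

```bash
python3 -m jog '[{"dx":0,"dy":0,"dz":1.5,"ax":0,"ay":0,"az":0},{"dx":0,"dy":0,"dz":0,"ax":0,"ay":0,"az":0},{"dx":0,"dy":0,"dz":0,"ax":0,"ay":0,"az":0}]'
python3 -m jog '[{"dx":0,"dy":0,"dz":-10,"ax":0,"ay":0,"az":0},{"dx":0,"dy":0,"dz":-15,"ax":0,"ay":0,"az":0},{"dx":0,"dy":0,"dz":0,"ax":0,"ay":0,"az":0},{"dx":0,"dy":0,"dz":0,"ax":0,"ay":0,"az":0}]'
python3 - <<'E'
from h import *
for n,p in dict(fl=(-45,50),fr=(-45,-60),bl=(45,50),br=(45,-60),btn=(0,-170)).items(): print(n,b2w(*p).round(1))
go(*b2w(45,-60),250)
c=cam("side"); crop(c,180,180,320,285,5,"p12.png")
E
```

```text
time: 31.23
tool_pos: [0.4601, 0.0247, 0.2271]
tcp_rot: [2.335, 2.102, 0.0]
wrist_force: [-7.8, -0.1, 21.1]
width: -0.002
grip_force: 10.2
time: 31.57
tool_pos: [0.4602, 0.0246, 0.2504]
tcp_rot: [2.333, 2.101, 0.003]
wrist_force: [0.1, 0.8, 0.0]
width: -0.002
grip_force: 0.0
fl [425.8 134.6]
fr [414.6  25.2]
bl [515.4 125.5]
br [504.2  16. ]
btn [448.2 -88.8]
t 31.5667 tcp [0.4602 0.0246 0.2504] F [0.1 0.8 0. ] w -0.002 g 0.0 yax [ 0.995 -0.105  0.003] z [ 0.003  0.    -1.   ]
need dx dy dz [-3.9 44.6  0.5]
az needed -0.16
```

View pics/p12.png

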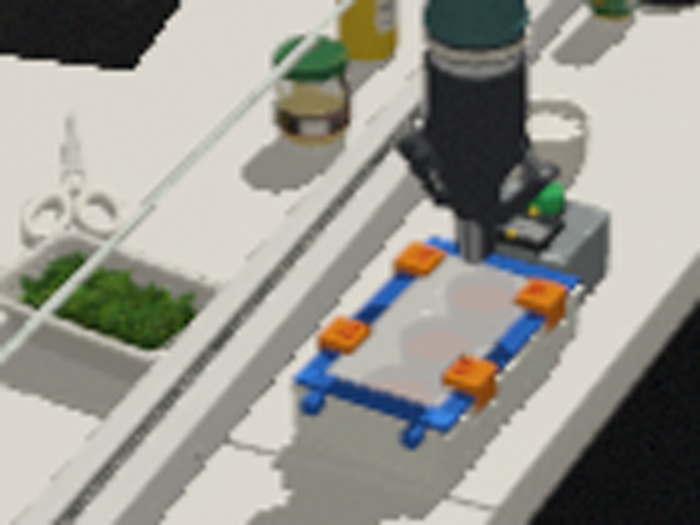

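The lid lies flat with all four orange tabs up, at (418,258), (541,297), (345,335) and (470,375) in the crop. I'll press back right first.

```bash
python3 -m jog '[{"dx":-2,"dy":24,"dz":0,"ax":0,"ay":0,"az":0},{"dx":-2,"dy":24,"dz":0,"ax":0,"ay":0,"az":0},{"dx":0,"dy":0,"dz":6,"ax":0,"ay":0,"az":0},{"dx":0,"dy":0,"dz":6,"ax":0,"ay":0,"az":0},{"dx":0,"dy":0,"dz":0,"ax":0,"ay":0,"az":0}]'
python3 -m jog '[{"dx":0,"dy":0,"dz":3,"ax":0,"ay":0,"az":0},{"dx":0,"dy":0,"dz":0,"ax":0,"ay":0,"az":0}]'
python3 -m jog '[{"dx":0,"dy":0,"dz":2,"ax":0,"ay":0,"az":0},{"dx":0,"dy":0,"dz":2,"ax":0,"ay":0,"az":0},{"dx":0,"dy":0,"dz":1,"ax":0,"ay":0,"az":0},{"dx":0,"dy":0,"dz":0,"ax":0,"ay":0,"az":0}]'
```

```text
time: 32.03
tool_pos: [0.5058, 0.0156, 0.2353]
tcp_rot: [-2.333, -2.1, 0.004]
wrist_force: [-0.0, -0.4, -0.3]
width: -0.006
grip_force: 0.0
time: 32.2
tool_pos: [0.5054, 0.0157, 0.2331]
tcp_rot: [-2.333, -2.101, 0.004]
wrist_force: [0.9, 0.2, -0.2]
width: -0.001
grip_force: 0.0
time: 32.53
tool_pos: [0.5075, 0.0157, 0.231]
tcp_rot: [2.334, 2.101, 0.003]
wrist_force: [-2.3, 0.3, 7.0]
width: 0.0
grip_force: 3.5
```

```bash
python3 -m jog '[{"dx":0,"dy":0,"dz":1,"ax":0,"ay":0,"az":0},{"dx":0,"dy":0,"dz":0,"ax":0,"ay":0,"az":0}]'
python3 -m jog '[{"dx":0,"dy":0,"dz":1,"ax":0,"ay":0,"az":0},{"dx":0,"dy":0,"dz":0,"ax":0,"ay":0,"az":0}]'
python3 -m jog '[{"dx":0,"dy":0,"dz":1,"ax":0,"ay":0,"az":0},{"dx":0,"dy":0,"dz":0,"ax":0,"ay":0,"az":0}]'
```

```text
time: 32.7
tool_pos: [0.508, 0.0156, 0.2308]
tcp_rot: [2.333, 2.101, 0.004]
wrist_force: [-2.3, 0.3, 10.9]
width: 0.003
grip_force: 5.2
time: 32.87
tool_pos: [0.5086, 0.0157, 0.2306]
tcp_rot: [2.332, 2.1, 0.006]
wrist_force: [-2.6, 0.4, 13.0]
width: -0.001
grip_force: 6.6
time: 33.03
tool_pos: [0.5087, 0.0157, 0.2303]
tcp_rot: [2.332, 2.1, 0.006]
wrist_force: [-4.0, 0.0, 19.2]
width: -0.001
grip_force: 9.6
```

```bash
python3 -m jog '[{"dx":0,"dy":0,"dz":-11,"ax":0,"ay":0,"az":0},{"dx":0,"dy":0,"dz":-11,"ax":0,"ay":0,"az":0},{"dx":0,"dy":-24,"dz":0,"ax":0,"ay":0,"az":0},{"dx":0,"dy":-24,"dz":0,"ax":0,"ay":0,"az":0},{"dx":0,"dy":-24,"dz":0,"ax":0,"ay":0,"az":0},{"dx":0,"dy":-24,"dz":0,"ax":0,"ay":0,"az":0},{"dx":0,"dy":0,"dz":5,"ax":0,"ay":0,"az":0},{"dx":0,"dy":0,"dz":5,"ax":0,"ay":0,"az":0},{"dx":0,"dy":0,"dz":2,"ax":0,"ay":0,"az":0},{"dx":0,"dy":0,"dz":2,"ax":0,"ay":0,"az":0},{"dx":0,"dy":0,"dz":0,"ax":0,"ay":0,"az":0}]'
python3 -m jog '[{"dx":0,"dy":0,"dz":2,"ax":0,"ay":0,"az":0},{"dx":0,"dy":0,"dz":2,"ax":0,"ay":0,"az":0},{"dx":0,"dy":0,"dz":2,"ax":0,"ay":0,"az":0},{"dx":0,"dy":0,"dz":0,"ax":0,"ay":0,"az":0}]'
python3 -m jog '[{"dx":0,"dy":0,"dz":1.5,"ax":0,"ay":0,"az":0},{"dx":0,"dy":0,"dz":0,"ax":0,"ay":0,"az":0}]'
```

```text
time: 33.95
tool_pos: [0.4122, 0.0255, 0.2343]
tcp_rot: [2.335, 2.102, 0.0]
wrist_force: [-0.5, 0.2, 1.2]
width: -0.001
grip_force: 0.0
time: 34.28
tool_pos: [0.4137, 0.0256, 0.2308]
tcp_rot: [2.333, 2.1, 0.005]
wrist_force: [-2.9, 0.9, 13.6]
width: 0.001
grip_force: 6.3
time: 34.45
tool_pos: [0.4144, 0.0256, 0.2305]
tcp_rot: [2.332, 2.099, 0.007]
wrist_force: [-3.6, -0.1, 19.4]
width: -0.001
grip_force: 9.9
```

```bash
python3 -m jog '[{"dx":0,"dy":0,"dz":-11.5,"ax":0,"ay":0,"az":0},{"dx":0,"dy":0,"dz":-11.5,"ax":0,"ay":0,"az":0},{"dx":27,"dy":0,"dz":0,"ax":0,"ay":0,"az":0},{"dx":28,"dy":0,"dz":0,"ax":0,"ay":0,"az":0},{"dx":28,"dy":0,"dz":0,"ax":0,"ay":0,"az":0},{"dx":27,"dy":0,"dz":0,"ax":0,"ay":0,"az":0},{"dx":0,"dy":0,"dz":5,"ax":0,"ay":0,"az":0},{"dx":0,"dy":0,"dz":5,"ax":0,"ay":0,"az":0},{"dx":0,"dy":0,"dz":2,"ax":0,"ay":0,"az":0},{"dx":0,"dy":0,"dz":2,"ax":0,"ay":0,"az":0},{"dx":0,"dy":0,"dz":0,"ax":0,"ay":0,"az":0}]'
python3 -m jog '[{"dx":0,"dy":0,"dz":2,"ax":0,"ay":0,"az":0},{"dx":0,"dy":0,"dz":2,"ax":0,"ay":0,"az":0},{"dx":0,"dy":0,"dz":2,"ax":0,"ay":0,"az":0},{"dx":0,"dy":0,"dz":0,"ax":0,"ay":0,"az":0}]'
python3 -m jog '[{"dx":0,"dy":0,"dz":1.5,"ax":0,"ay":0,"az":0},{"dx":0,"dy":0,"dz":0,"ax":0,"ay":0,"az":0}]'
```

```text
time: 35.37
tool_pos: [0.4227, 0.1342, 0.2354]
tcp_rot: [-2.336, -2.1, 0.002]
wrist_force: [-0.2, 0.2, 0.5]
width: 0.002
grip_force: 0.0
time: 35.7
tool_pos: [0.4238, 0.1347, 0.2311]
tcp_rot: [2.334, 2.1, 0.003]
wrist_force: [-1.3, -1.0, 6.8]
width: -0.001
grip_force: 3.3
time: 35.87
tool_pos: [0.4246, 0.135, 0.2308]
tcp_rot: [2.334, 2.1, 0.006]
wrist_force: [-1.0, -0.4, 13.7]
width: -0.001
grip_force: 6.8
```

Then the back left tab, with one more millimetre on this one first.

```bash
python3 -m jog '[{"dx":0,"dy":0,"dz":1,"ax":0,"ay":0,"az":0},{"dx":0,"dy":0,"dz":0,"ax":0,"ay":0,"az":0}]'
python3 -m jog '[{"dx":0,"dy":0,"dz":-12,"ax":0,"ay":0,"az":0},{"dx":0,"dy":0,"dz":-12,"ax":0,"ay":0,"az":0},{"dx":0,"dy":24,"dz":0,"ax":0,"ay":0,"az":0},{"dx":0,"dy":24,"dz":0,"ax":0,"ay":0,"az":0},{"dx":0,"dy":24,"dz":0,"ax":0,"ay":0,"az":0},{"dx":0,"dy":24,"dz":0,"ax":0,"ay":0,"az":0},{"dx":0,"dy":0,"dz":5,"ax":0,"ay":0,"az":0},{"dx":0,"dy":0,"dz":5,"ax":0,"ay":0,"az":0},{"dx":0,"dy":0,"dz":2,"ax":0,"ay":0,"az":0},{"dx":0,"dy":0,"dz":2,"ax":0,"ay":0,"az":0},{"dx":0,"dy":0,"dz":0,"ax":0,"ay":0,"az":0}]'
python3 -m jog '[{"dx":0,"dy":0,"dz":2,"ax":0,"ay":0,"az":0},{"dx":0,"dy":0,"dz":2,"ax":0,"ay":0,"az":0},{"dx":0,"dy":0,"dz":2,"ax":0,"ay":0,"az":0},{"dx":0,"dy":0,"dz":0,"ax":0,"ay":0,"az":0}]'
python3 -m jog '[{"dx":0,"dy":0,"dz":2.5,"ax":0,"ay":0,"az":0},{"dx":0,"dy":0,"dz":0,"ax":0,"ay":0,"az":0}]'
python3 -m jog '[{"dx":0,"dy":0,"dz":-14,"ax":0,"ay":0,"az":0},{"dx":0,"dy":0,"dz":-15,"ax":0,"ay":0,"az":0},{"dx":0,"dy":0,"dz":0,"ax":0,"ay":0,"az":0}]'
python3 - <<'E'
from h import *
go(*b2w(0,-172),260)
c=cam("side"); crop(c,190,180,330,285,5,"p13.png")
c=cam("top"); crop(c,245,195,305,250,9,"p13t.png")
E
```

```text
time: 36.03
tool_pos: [0.4252, 0.1352, 0.2307]
tcp_rot: [2.333, 2.1, 0.008]
wrist_force: [-2.6, -1.3, 18.1]
width: 0.001
grip_force: 8.6
time: 36.95
tool_pos: [0.517, 0.1247, 0.2367]
tcp_rot: [-2.334, -2.102, 0.003]
wrist_force: [-1.0, -1.5, 1.7]
width: -0.005
grip_force: 0.9
time: 37.28
tool_pos: [0.5182, 0.1252, 0.2314]
tcp_rot: [2.335, 2.102, 0.001]
wrist_force: [-0.8, -0.0, 1.6]
width: -0.004
grip_force: 0.4
time: 37.45
tool_pos: [0.5196, 0.1254, 0.231]
tcp_rot: [2.333, 2.101, 0.005]
wrist_force: [-2.2, 0.8, 7.9]
width: 0.001
grip_force: 4.3
time: 37.7
tool_pos: [0.5198, 0.1254, 0.2606]
tcp_rot: [2.333, 2.1, 0.008]
wrist_force: [1.2, 0.9, 0.3]
width: 0.004
grip_force: 0.0
t 37.7 tcp [0.5198 0.1254 0.2606] F [1.2 0.9 0.3] w 0.004 g 0.0 yax [ 0.995 -0.105  0.005] z [ 0.005  0.001 -1.   ]
need dx dy dz [-222.5  -48.9   -0. ]
az needed -0.16
```

View pics/p13t.png

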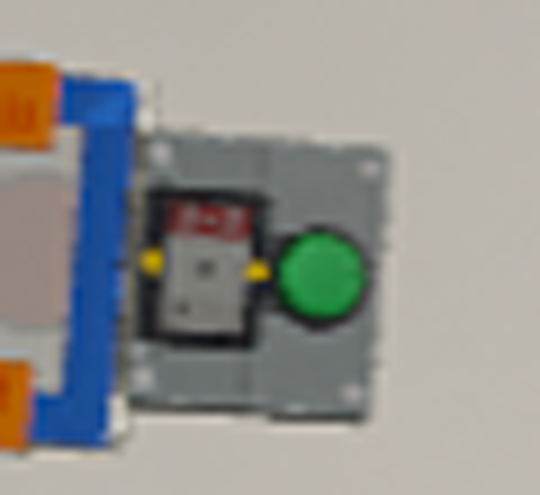

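The drum shows the one-dot facet at (205,268) between the yellow pointers, with red just behind it at (208,218). That means six presses, which I'll check after the first few. First I'll press the back-left tab again to be sure it's home.

```bash
python3 -m jog '[{"dx":0,"dy":0,"dz":12,"ax":0,"ay":0,"az":0},{"dx":0,"dy":0,"dz":12,"ax":0,"ay":0,"az":0},{"dx":0,"dy":0,"dz":5,"ax":0,"ay":0,"az":0},{"dx":0,"dy":0,"dz":2,"ax":0,"ay":0,"az":0},{"dx":0,"dy":0,"dz":0,"ax":0,"ay":0,"az":0}]'
python3 -m jog '[{"dx":0,"dy":0,"dz":1,"ax":0,"ay":0,"az":0},{"dx":0,"dy":0,"dz":0,"ax":0,"ay":0,"az":0}]'
python3 -m jog '[{"dx":0,"dy":0,"dz":-18,"ax":0,"ay":0,"az":0},{"dx":0,"dy":0,"dz":-18,"ax":0,"ay":0,"az":0},{"dx":-28,"dy":-6,"dz":0,"ax":0,"ay":0,"az":0},{"dx":-28,"dy":-6,"dz":0,"ax":0,"ay":0,"az":0},{"dx":-28,"dy":-6,"dz":0,"ax":0,"ay":0,"az":0},{"dx":-28,"dy":-6,"dz":0,"ax":0,"ay":0,"az":0},{"dx":-28,"dy":-6,"dz":0,"ax":0,"ay":0,"az":0},{"dx":-28,"dy":-6,"dz":0,"ax":0,"ay":0,"az":0},{"dx":-28,"dy":-6,"dz":0,"ax":0,"ay":0,"az":0},{"dx":-26,"dy":-6,"dz":0,"ax":0,"ay":0,"az":0},{"dx":0,"dy":0,"dz":0,"ax":0,"ay":0,"az":0},{"dx":0,"dy":0,"dz":0,"ax":0,"ay":0,"az":0}]'
python3 - <<'E'
from h import *
go(*b2w(0,-171),249)
E
```

```text
time: 38.22
tool_pos: [0.5202, 0.1254, 0.2303]
tcp_rot: [2.334, 2.101, 0.005]
wrist_force: [-4.7, -0.9, 27.0]
width: -0.001
grip_force: 13.0
time: 38.38
tool_pos: [0.5203, 0.1254, 0.2302]
tcp_rot: [2.333, 2.101, 0.005]
wrist_force: [-9.6, -1.4, 35.5]
width: -0.001
grip_force: 17.5
time: 39.38
tool_pos: [0.4462, -0.0916, 0.2599]
tcp_rot: [-2.336, -2.096, 0.003]
wrist_force: [-0.6, -0.5, 0.2]
width: 0.002
grip_force: 0.0
t 39.3833 tcp [ 0.4462 -0.0916  0.2599] F [-0.6 -0.5  0.2] w 0.002 g 0.0 yax [ 0.994 -0.108 -0.003] z [-0.003  0.001 -1.   ]
need dx dy dz [ 1.9  1.7 10.9]
az needed -0.34
```

```bash
python3 -m jog '[{"dx":1,"dy":1.5,"dz":6,"ax":0,"ay":0,"az":0},{"dx":0,"dy":0,"dz":4,"ax":0,"ay":0,"az":0},{"dx":0,"dy":0,"dz":4,"ax":0,"ay":0,"az":0},{"dx":0,"dy":0,"dz":4,"ax":0,"ay":0,"az":0},{"dx":0,"dy":0,"dz":0,"ax":0,"ay":0,"az":0}]'
python3 -m jog '[{"dx":0,"dy":0,"dz":3,"ax":0,"ay":0,"az":0},{"dx":0,"dy":0,"dz":3,"ax":0,"ay":0,"az":0},{"dx":0,"dy":0,"dz":0,"ax":0,"ay":0,"az":0}]'
python3 -m jog '[{"dx":0,"dy":0,"dz":2,"ax":0,"ay":0,"az":0},{"dx":0,"dy":0,"dz":0,"ax":0,"ay":0,"az":0}]'
```

```text
time: 39.8
tool_pos: [0.449, -0.0891, 0.2431]
tcp_rot: [-2.333, -2.103, 0.0]
wrist_force: [0.0, 0.2, 1.8]
width: 0.001
grip_force: 1.0
time: 40.05
tool_pos: [0.4492, -0.0896, 0.2377]
tcp_rot: [-2.335, -2.102, -0.001]
wrist_force: [0.4, 2.2, 3.7]
width: -0.003
grip_force: 1.4
time: 40.22
tool_pos: [0.4494, -0.0898, 0.2372]
tcp_rot: [-2.335, -2.101, -0.001]
wrist_force: [-3.6, 3.3, 11.8]
width: -0.0
grip_force: 5.6
```

```bash
python3 -m jog '[{"dx":0,"dy":0,"dz":1,"ax":0,"ay":0,"az":0},{"dx":0,"dy":0,"dz":0,"ax":0,"ay":0,"az":0}]'
python3 -m jog '[{"dx":0,"dy":0,"dz":-8,"ax":0,"ay":0,"az":0},{"dx":0,"dy":0,"dz":-8,"ax":0,"ay":0,"az":0},{"dx":0,"dy":0,"dz":-6,"ax":0,"ay":0,"az":0},{"dx":0,"dy":0,"dz":0,"ax":0,"ay":0,"az":0},{"dx":0,"dy":0,"dz":0,"ax":0,"ay":0,"az":0}]'
python3 -m jog '[{"dx":-30,"dy":0,"dz":0,"ax":0,"ay":0,"az":0},{"dx":-30,"dy":0,"dz":0,"ax":0,"ay":0,"az":0},{"dx":-30,"dy":0,"dz":0,"ax":0,"ay":0,"az":0},{"dx":-30,"dy":0,"dz":0,"ax":0,"ay":0,"az":0},{"dx":0,"dy":0,"dz":0,"ax":0,"ay":0,"az":0},{"dx":0,"dy":0,"dz":0,"ax":0,"ay":0,"az":0}]'
python3 - <<'E'
from h import *
go(*b2w(0,-171),258)
a=cam("top"); b=cam("side")
i=cv2.resize(a["img"][195:250,240:305,::-1],None,fx=6,fy=6,interpolation=cv2.INTER_CUBIC)
j=cv2.resize(b["img"][205:260,270:325,::-1],None,fx=6,fy=6,interpolation=cv2.INTER_CUBIC)
cv2.imwrite("pics/p14.png",np.hstack([i,j]))
E
```

```text
time: 40.38
tool_pos: [0.4494, -0.0898, 0.2371]
tcp_rot: [-2.335, -2.101, -0.001]
wrist_force: [-6.1, 4.5, 18.9]
width: -0.005
grip_force: 9.2
time: 40.8
tool_pos: [0.4491, -0.0901, 0.2573]
tcp_rot: [2.334, 2.101, 0.001]
wrist_force: [0.2, -0.4, -0.4]
width: -0.006
grip_force: 0.0
time: 41.3
tool_pos: [0.436, -0.2105, 0.2564]
tcp_rot: [-2.337, -2.098, 0.0]
wrist_force: [-0.5, -0.7, -0.2]
width: 0.005
grip_force: 0.0
t 41.3 tcp [ 0.436  -0.2105  0.2564] F [-0.5 -0.7 -0.2] w 0.005 g 0.0 yax [ 0.994 -0.108 -0.001] z [-0.001  0.    -1.   ]
need dx dy dz [121.3  -1.   -1.6]
az needed -0.34
```

View pics/p14.png

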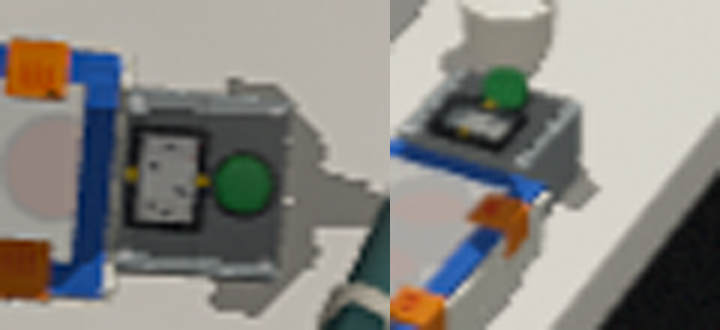

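That makes 16 pictures viewed, two over the limit of 14, so I'll use numeric image checks from here. The picture shows the drum one facet on (two dots, red gone from view), so each press steps once and five more are needed.

```bash
python3 -m jog '[{"dx":30,"dy":0,"dz":0,"ax":0,"ay":0,"az":0},{"dx":30,"dy":0,"dz":0,"ax":0,"ay":0,"az":0},{"dx":30,"dy":0,"dz":0,"ax":0,"ay":0,"az":0},{"dx":30,"dy":0,"dz":0,"ax":0,"ay":0,"az":0},{"dx":0,"dy":0,"dz":0,"ax":0,"ay":0,"az":0},{"dx":0,"dy":0,"dz":0,"ax":0,"ay":0,"az":0}]'
python3 -m jog '[{"dx":0,"dy":0,"dz":6,"ax":0,"ay":0,"az":0},{"dx":0,"dy":0,"dz":5,"ax":0,"ay":0,"az":0},{"dx":0,"dy":0,"dz":5,"ax":0,"ay":0,"az":0},{"dx":0,"dy":0,"dz":4,"ax":0,"ay":0,"az":0},{"dx":0,"dy":0,"dz":2,"ax":0,"ay":0,"az":0},{"dx":0,"dy":0,"dz":0,"ax":0,"ay":0,"az":0},{"dx":0,"dy":0,"dz":0,"ax":0,"ay":0,"az":0}]'
python3 -m jog '[{"dx":0,"dy":0,"dz":-8,"ax":0,"ay":0,"az":0},{"dx":0,"dy":0,"dz":-8,"ax":0,"ay":0,"az":0},{"dx":0,"dy":0,"dz":-6,"ax":0,"ay":0,"az":0},{"dx":0,"dy":0,"dz":0,"ax":0,"ay":0,"az":0},{"dx":0,"dy":0,"dz":0,"ax":0,"ay":0,"az":0},{"dx":0,"dy":0,"dz":0,"ax":0,"ay":0,"az":0}]'
```

```text
time: 41.9
tool_pos: [0.4487, -0.0876, 0.2566]
tcp_rot: [-2.329, -2.107, 0.001]
wrist_force: [-0.5, -0.5, 0.3]
width: 0.002
grip_force: 0.0
time: 42.48
tool_pos: [0.4496, -0.0906, 0.237]
tcp_rot: [-2.336, -2.1, -0.001]
wrist_force: [-6.7, 5.2, 20.7]
width: -0.002
grip_force: 10.6
time: 42.98
tool_pos: [0.4486, -0.0901, 0.2564]
tcp_rot: [-2.334, -2.101, 0.001]
wrist_force: [0.8, 0.7, 0.3]
width: -0.005
grip_force: 0.0
```

Now at 3. Three more presses, then I check.

```bash
python3 -m jog '[{"dx":0,"dy":0,"dz":6,"ax":0,"ay":0,"az":0},{"dx":0,"dy":0,"dz":5,"ax":0,"ay":0,"az":0},{"dx":0,"dy":0,"dz":5,"ax":0,"ay":0,"az":0},{"dx":0,"dy":0,"dz":4,"ax":0,"ay":0,"az":0},{"dx":0,"dy":0,"dz":2,"ax":0,"ay":0,"az":0},{"dx":0,"dy":0,"dz":0,"ax":0,"ay":0,"az":0},{"dx":0,"dy":0,"dz":0,"ax":0,"ay":0,"az":0}]'
python3 -m jog '[{"dx":0,"dy":0,"dz":-8,"ax":0,"ay":0,"az":0},{"dx":0,"dy":0,"dz":-8,"ax":0,"ay":0,"az":0},{"dx":0,"dy":0,"dz":-6,"ax":0,"ay":0,"az":0},{"dx":0,"dy":0,"dz":0,"ax":0,"ay":0,"az":0},{"dx":0,"dy":0,"dz":0,"ax":0,"ay":0,"az":0},{"dx":0,"dy":0,"dz":0,"ax":0,"ay":0,"az":0}]'
python3 -m jog '[{"dx":0,"dy":0,"dz":6,"ax":0,"ay":0,"az":0},{"dx":0,"dy":0,"dz":5,"ax":0,"ay":0,"az":0},{"dx":0,"dy":0,"dz":5,"ax":0,"ay":0,"az":0},{"dx":0,"dy":0,"dz":4,"ax":0,"ay":0,"az":0},{"dx":0,"dy":0,"dz":2,"ax":0,"ay":0,"az":0},{"dx":0,"dy":0,"dz":0,"ax":0,"ay":0,"az":0},{"dx":0,"dy":0,"dz":0,"ax":0,"ay":0,"az":0}]'
python3 -m jog '[{"dx":0,"dy":0,"dz":-8,"ax":0,"ay":0,"az":0},{"dx":0,"dy":0,"dz":-8,"ax":0,"ay":0,"az":0},{"dx":0,"dy":0,"dz":-6,"ax":0,"ay":0,"az":0},{"dx":0,"dy":0,"dz":0,"ax":0,"ay":0,"az":0},{"dx":0,"dy":0,"dz":0,"ax":0,"ay":0,"az":0},{"dx":0,"dy":0,"dz":0,"ax":0,"ay":0,"az":0}]'
python3 -m jog '[{"dx":0,"dy":0,"dz":6,"ax":0,"ay":0,"az":0},{"dx":0,"dy":0,"dz":5,"ax":0,"ay":0,"az":0},{"dx":0,"dy":0,"dz":5,"ax":0,"ay":0,"az":0},{"dx":0,"dy":0,"dz":4,"ax":0,"ay":0,"az":0},{"dx":0,"dy":0,"dz":2,"ax":0,"ay":0,"az":0},{"dx":0,"dy":0,"dz":0,"ax":0,"ay":0,"az":0},{"dx":0,"dy":0,"dz":0,"ax":0,"ay":0,"az":0}]'
python3 -m jog '[{"dx":0,"dy":0,"dz":-8,"ax":0,"ay":0,"az":0},{"dx":0,"dy":0,"dz":-8,"ax":0,"ay":0,"az":0},{"dx":0,"dy":0,"dz":-6,"ax":0,"ay":0,"az":0},{"dx":0,"dy":0,"dz":0,"ax":0,"ay":0,"az":0},{"dx":0,"dy":0,"dz":0,"ax":0,"ay":0,"az":0},{"dx":0,"dy":0,"dz":0,"ax":0,"ay":0,"az":0}]'
python3 -m jog '[{"dx":-30,"dy":0,"dz":0,"ax":0,"ay":0,"az":0},{"dx":-30,"dy":0,"dz":0,"ax":0,"ay":0,"az":0},{"dx":-30,"dy":0,"dz":0,"ax":0,"ay":0,"az":0},{"dx":-30,"dy":0,"dz":0,"ax":0,"ay":0,"az":0},{"dx":0,"dy":0,"dz":0,"ax":0,"ay":0,"az":0},{"dx":0,"dy":0,"dz":0,"ax":0,"ay":0,"az":0}]'
cat >> h.py <<'E'
def drum():
    i=cam("top")["img"].astype(int)[214:236,262:274]; print("redness by row 214..235:",(i[...,0]-i[...,1])[:,3:9].mean(1).round().astype(int)); print("bright:",i[:,3:9].mean((1,2)).round().astype(int))
E
python3 - <<'E'
from h import *
drum()
E
```

```text
time: 43.57
tool_pos: [0.4495, -0.0901, 0.237]
tcp_rot: [-2.334, -2.102, 0.001]
wrist_force: [-7.7, 1.4, 22.6]
width: 0.003
grip_force: 11.0
time: 44.07
tool_pos: [0.4487, -0.0899, 0.2564]
tcp_rot: [-2.334, -2.101, 0.001]
wrist_force: [-0.8, 0.8, -1.1]
width: 0.0
grip_force: 0.0
time: 44.65
tool_pos: [0.4495, -0.0901, 0.237]
tcp_rot: [-2.334, -2.102, 0.001]
wrist_force: [-7.1, 1.5, 21.4]
width: 0.004
grip_force: 11.0
time: 45.15
tool_pos: [0.4487, -0.0899, 0.2564]
tcp_rot: [-2.334, -2.101, 0.001]
wrist_force: [-0.2, 0.4, 0.1]
width: 0.001
grip_force: 0.0
time: 45.73
tool_pos: [0.4495, -0.0901, 0.237]
tcp_rot: [-2.334, -2.102, 0.001]
wrist_force: [-7.0, 2.2, 21.9]
width: 0.002
grip_force: 11.0
time: 46.23
tool_pos: [0.4487, -0.0899, 0.2564]
tcp_rot: [-2.334, -2.101, 0.001]
wrist_force: [-0.1, -0.3, -0.9]
width: 0.004
grip_force: 0.0
time: 46.73
tool_pos: [0.436, -0.2104, 0.2564]
tcp_rot: [-2.337, -2.098, 0.0]
wrist_force: [0.5, 0.4, 0.5]
width: -0.002
grip_force: 0.0
redness by row 214..235: [-3 -3  0  0  2  2  2  1  0  0  1  0  0 -1 42 44 34 48 -3 -3 -3 -3]
bright: [ 64  64  24  50 100  98  94 118 101 106 100 109  99 110  82  76  87  75
  25  37  65  63]
```

Red is now at the front edge (rows 228–231), so the drum is at six dots and needs one more press.

```bash
python3 -m jog '[{"dx":30,"dy":0,"dz":0,"ax":0,"ay":0,"az":0},{"dx":30,"dy":0,"dz":0,"ax":0,"ay":0,"az":0},{"dx":30,"dy":0,"dz":0,"ax":0,"ay":0,"az":0},{"dx":30,"dy":0,"dz":0,"ax":0,"ay":0,"az":0},{"dx":0,"dy":0,"dz":0,"ax":0,"ay":0,"az":0},{"dx":0,"dy":0,"dz":0,"ax":0,"ay":0,"az":0}]'
python3 -m jog '[{"dx":0,"dy":0,"dz":6,"ax":0,"ay":0,"az":0},{"dx":0,"dy":0,"dz":5,"ax":0,"ay":0,"az":0},{"dx":0,"dy":0,"dz":5,"ax":0,"ay":0,"az":0},{"dx":0,"dy":0,"dz":4,"ax":0,"ay":0,"az":0},{"dx":0,"dy":0,"dz":2,"ax":0,"ay":0,"az":0},{"dx":0,"dy":0,"dz":0,"ax":0,"ay":0,"az":0},{"dx":0,"dy":0,"dz":0,"ax":0,"ay":0,"az":0}]'
python3 -m jog '[{"dx":0,"dy":0,"dz":-8,"ax":0,"ay":0,"az":0},{"dx":0,"dy":0,"dz":-8,"ax":0,"ay":0,"az":0},{"dx":0,"dy":0,"dz":-20,"ax":0,"ay":0,"az":0},{"dx":0,"dy":0,"dz":-20,"ax":0,"ay":0,"az":0},{"dx":-30,"dy":0,"dz":0,"ax":0,"ay":0,"az":0},{"dx":-30,"dy":0,"dz":0,"ax":0,"ay":0,"az":0},{"dx":-30,"dy":0,"dz":0,"ax":0,"ay":0,"az":0},{"dx":-30,"dy":0,"dz":0,"ax":0,"ay":0,"az":0},{"dx":0,"dy":0,"dz":0,"ax":0,"ay":0,"az":0},{"dx":0,"dy":0,"dz":0,"ax":0,"ay":0,"az":0}]'
python3 - <<'E'
from h import *
drum(); c=cam("top")
# orange tabs seen from above and salt position
h=cv2.cvtColor(c["img"],cv2.COLOR_RGB2HSV); m=((h[...,0]>5)&(h[...,0]<18)&(h[...,1]>170)&(h[...,2]>90)).astype("uint8"); m[:180]=0;m[250:]=0;m[:,:180]=0;m[:,300:]=0
n,l,s,ce=cv2.connectedComponentsWithStats(m)
for i in range(1,n):
    if s[i,4]>15: X=w(c,*ce[i],.057)[:2]*1000; print(s[i,4],(RB.T@(X-B)).round(1))
E
```

```text
time: 47.28
tool_pos: [0.4486, -0.0875, 0.2565]
tcp_rot: [-2.329, -2.107, 0.001]
wrist_force: [0.2, 0.3, 0.5]
width: -0.002
grip_force: 0.0
time: 47.87
tool_pos: [0.4495, -0.0906, 0.237]
tcp_rot: [-2.336, -2.1, -0.0]
wrist_force: [-6.6, 4.3, 20.8]
width: 0.003
grip_force: 10.7
time: 48.7
tool_pos: [0.4358, -0.211, 0.2905]
tcp_rot: [-2.338, -2.097, 0.001]
wrist_force: [-0.6, -0.9, 0.1]
width: -0.001
grip_force: 0.0
redness by row 214..235: [-3 -2  0  0  2  0  1 47 51 52 32 46 46 56 23 -1  1  2  0 -2 -4 -3]
bright: [ 62  64  25  50  98  96  94  81  79  78  94  83  83  75  98 114 102 111
  24  36  65  63]
84 [52.5 50.8]
86 [ 51.3 -59.2]
96 [-50.5  51.2]
92 [-51.  -58.8]
```

```bash
python3 -c "
from workcell import bot
print(bot.finish_job())"
```

```text
the job is handed in; nothing more can be done
None
```

I handed the job in: the three navy pots stand in the box, the lid is shut with all four tabs pressed home, and the drum shows red between the pointers; I did view 16 pictures, two over the limit of 14.

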